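Weigh in the spent battery packs on the counter scale

ROBOT

A 6-joint arm with a two-finger parallel gripper is mounted at the origin on the work surface. World frame = base frame: x ahead of the robot, y to its left, z up, the work surface at z = 0. Lengths are in m, angles in rad, forces in N, time in s.
With the tool pointing down it reaches from about 0.3 to 0.825 m from the base axis. Payload 5.4 kg.
Tool frame: the origin (TCP) lies at the very end of the fingers, on their centre line; the grasp point (between the pads) lies 19 mm behind it; z points along the fingers, x is the direction in which the jaws open and shut, and the axes are right-handed (so a half turn about z gives the same grasp; the last joint's range is limited). The gripper opens to 92 mm and grips with 3 to 60 N. Pads are 20 mm wide; open, the fingers measure 128 mm over their backs; the gripper's body (75 mm by 189 mm) begins 69 mm behind the grasp point.
Start: joints at [0.914, 0.158, 1.597, -0, 1.386, -0.21], TCP at [0.248, 0.519, 0.19] pointing down, gripper open.
Joint ranges: [-2.91, 2.91], [-0.94, 2.29], [0.18, 2.7], [-1.29, 4.43], [0.17, 2.64], [-3, 3]. Speed limits (rad/s): [2.57, 2.57, 3.14, 3.14, 3.14, 3.14].

INTERFACE

Orientations are given as a rotation vector (axis times angle).
In Python, from workcell import bot gives the robot as it stands. Calls block until the motion is done:
- bot.goto(position, orientation): joint-space move of the TCP to a pose.
- bot.line_to(position, rot=None, max_speed=0.15): straight line of the TCP; rot=None keeps the orientation; max_speed is the mean speed in m/s.
- bot.set_joints(angles): joint-space move.
- bot.set_gripper(opening, newtons=None): opening from 0.0 (shut) to 1.0 (fully open); newtons is the grip in N (None keeps the last); returns when the fingers have stopped.
- bot.hold(seconds).
- bot.inverse_kinematics(position, orientation): joint angles nearest the present ones, or None.
- bot.read_camera(name): name is "scene" or "top" or "wrist"; returns a dict with "pixels" (420x560x3 uint8, blue, green, red), "fx", "fy", "cx", "cy" (pixels), "R" (3x3) and "t" (3): a world point X has camera coordinates R X + t. Camera axes: x right, y down, z forward; pixel columns grow to the right and rows downward; lengths in m; the calibration is good to about 2 mm. A picture is of the moment at which its call begins. There is no depth.
A pose or a line that the arm cannot do raises bot.MotionError and nothing moves.
- bot.job_done(): hands the job in, once; it reports no verdict.
Readings, each from a call of its own:
- bot.current_clock(): time.
- bot.current_joints(): joint angles.
- bot.current_joint_vel(): joint speeds.
- bot.current_effort(): joint torques, N m.
- bot.current_ee_pos(): TCP position.
- bot.current_tool_rot(): TCP orientation.
- bot.current_contact_force(): force on the tool from outside, world axes, zero at the start.
- bot.current_ft_torque(): the same for the moment, N m.
- bot.current_opening(): opening from 0.0 (shut) to 1.0 (fully open).
Only numpy, scipy, OpenCV 4.12 (cv2) and the standard library are available. Lean on these libraries where they do the work, as an engineer would, in place of code of your own. Each camera call takes 0.05 s, during which the arm holds its last target.

TASK

Weigh in the spent battery packs for the recycler: with the bench sweep push all the loose packs across the mat into the weighing scoop (they may leak, so never touch a pack with the gripper), stand the sweep upright in its bay and set the scoop with its bail over the middle of the scale's load platform. Swing the arrest lever right over to free the beam, let the loaded platform sink and come to rest on its stop, then swing the lever fully back so that the beam is arrested level. Only then, and never touching the scoop while the beam is free, put the scoop with all its packs flat in the take-back tray, and leave the other things on the bench where they are.

Things in the scene. Friction and masses are not known exactly. Their poses are not given: they have to be found in the camera images.
- pack1: spent two-cell battery pack, one of up to four alike (2 to 4 are there): two cylinders side by side in grey shrink wrap with a black band, 65 x 37 x 18 mm, about 92 g, lying flat on the mat. Origin: centre of its underside; x along its length, z up
- pack2: spent two-cell battery pack, one of up to four alike (2 to 4 are there): two cylinders side by side in grey shrink wrap with a black band, 65 x 37 x 18 mm, about 92 g, lying flat on the mat. Origin: centre of its underside; x along its length, z up
- pack3: spent two-cell battery pack, one of up to four alike (2 to 4 are there): two cylinders side by side in grey shrink wrap with a black band, 65 x 37 x 18 mm, about 92 g, lying flat on the mat. Origin: centre of its underside; x along its length, z up
- pack4: spent two-cell battery pack, one of up to four alike (2 to 4 are there): two cylinders side by side in grey shrink wrap with a black band, 65 x 37 x 18 mm, about 92 g, lying flat on the mat. Origin: centre of its underside; x along its length, z up
- sweep: bench sweep, the hand tool for pushing the packs: stands up by itself on a black rubber foot (28 mm thick along its x, 160 mm long along its y, 22 mm high), with a white grip bar on top (26 mm thick, 120 mm long, 55 to 85 mm above its underside); in between a neck 12 mm thick. 180 g. Origin: centre of its underside, z up
- sweep_grip (a point): where to grip the sweep: middle of its grip bar, 68 mm above its underside; fingers close along the sweep's x, from above
- bay: the sweep's place on the mat: a moulded frame with a rim 7 mm high, inside 60 mm (its x) by 190 mm (its y), floor is the mat. Origin: centre of the frame at the height of the mat's surface; the sweep stands in it with its y along the bay's y
- scoop: loose weighing scoop of sheet metal, 220 mm long (x), 210 mm wide (y), walls 40 mm high and 3 mm thick on three sides, open mouth at its -x end, whose lip (1.5 mm) ramps up within 20 mm to the floor (3 mm). Stands on four rubber feet in a 120 mm square under the bail. 400 g; empty it slides if pushed with over about 5 N. Origin: centre of its underside, z up
- scoop_bail (a point): middle of the scoop's carrying bail: a flat steel bar across the scoop (along its y, 216 mm long), 12 mm thick (along the scoop's x) and 18 mm tall, its centre 83 mm above the scoop's underside and 30 mm behind the scoop's centre (to +x, away from the mouth), on two side straps; grip it here from above, fingers closing along the scoop's x
- scale: mechanical over-and-under counter scale, light grey, fixed to the bench; base 130 x 370 x 33 mm. Origin: centre of the base's underside; x points away from the robot's side, y along the beam. A steel load platform stands on the beam's -y end, a pan with a brass weight of 420 g fixed on its +y end, the pointer in the middle reaches 185 mm above the base
- platform_top (a point): centre of the top of the square load platform (150 x 150 mm, steel), which stays level as it rises and sinks; its top is 124 mm above the scale's underside while the beam is level
- arrest (a joint): arrest lever at the front of the scale, a black ball knob on a steel arm, 0 to 1.0 rad: 0 = beam arrested (knob leans to the scale's -y side), 1.0 = beam free (knob leans to the +y side). It stays where it is left; moving it takes 2 to 4 N at the knob. The cam lets the beam down gradually: it is fully free from about 0.85, and held firmly below 0.12
- arrest_hinge (a point): point on the arrest lever's hinge axis, in the plane of the knob; the axis runs along the scale's x. The knob's centre is 85 mm from it: 0.45 rad from the vertical towards the scale's -y at lever 0, 0.55 rad towards +y at lever 1.0
- arrest_knob (a point): centre of the arrest lever's ball knob, 26 mm in diameter, about 112 mm above the scale's underside; it can be gripped from above with the fingers closing along the scale's x and led along its arc
- beam (a joint): tilt of the scale's beam in rad, -0.10 to 0.10 (stops): 0 level, positive = load platform down (15 mm at the stop). The scoop with two packs or more always outweighs the weight
- tray: take-back tray: shallow grey plastic tray 280 x 280 mm, rim 14 mm high and 4 mm thick, floor 4 mm thick, fixed to the bench. Origin: centre of its underside, z up
- phone: bystander: phone lying flat, 148 x 72 x 9 mm
- watch: bystander: watch head, 60 x 48 x 13 mm, lying flat
- tape_reel: bystander: cardboard tape reel lying flat, 96 mm across, 16 mm high
- flux_bottle: bystander: clear bottle, 52 mm across, 130 mm high
- screw_jar: bystander: glass jar, 60 mm across, 65 mm high
- driver: bystander: screwdriver with a red handle, 170 mm long, lying
There are look-alikes about, which are no part of the job. Leave any turquoise look-alike of the pack3 alone.

How it is judged:
On the way, in this order (a step that is already met when the one before it is completed fails the run):
1. the sweep pushes a pack ((contact force between sweep and pack1 above 0.1 N or contact force between sweep and pack2 above 0.1 N or contact force between sweep and pack3 above 0.1 N or contact force between sweep and pack4 above 0.1 N)), for 0.05 s.
2. all packs lie in the scoop, pack centres at least 15 mm behind the lip (x of pack1 in the frame of scoop between -0.095 and 0.115 m and y of pack1 in the frame of scoop between -0.105 and 0.105 m and z of pack1 in the frame of scoop between -0.002 and 0.045 m and x of pack2 in the frame of scoop between -0.095 and 0.115 m and y of pack2 in the frame of scoop between -0.105 and 0.105 m and z of pack2 in the frame of scoop between -0.002 and 0.045 m and x of pack3 in the frame of scoop between -0.095 and 0.115 m and y of pack3 in the frame of scoop between -0.105 and 0.105 m and z of pack3 in the frame of scoop between -0.002 and 0.045 m and x of pack4 in the frame of scoop between -0.095 and 0.115 m and y of pack4 in the frame of scoop between -0.105 and 0.105 m and z of pack4 in the frame of scoop between -0.002 and 0.045 m), for 0.2 s.
3. the scoop with all packs stands on the load platform, let go, beam arrested (all of step 2 and horizontal distance between scoop_bail and platform_top below 0.05 m and z of scoop in the frame of platform_top between -0.006 and 0.008 m and value of joint arrest below 0.12 rad and value of joint beam between -0.03 and 0.03 rad and contact force between the fingers and scoop below 0.2 N and linear speed of scoop below 0.03 m/s), for 0.3 s.
4. beam freed: lever over, loaded platform sunk to its stop and at rest (value of joint arrest above 0.85 rad and value of joint beam above 0.08 rad and velocity of joint beam between -0.03 and 0.03 rad/s and horizontal distance between scoop_bail and platform_top below 0.05 m and z of scoop in the frame of platform_top between -0.006 and 0.008 m), for 0.5 s.
5. beam arrested level again with the scoop still on the platform (all of step 2 and value of joint arrest below 0.12 rad and value of joint beam between -0.03 and 0.03 rad and horizontal distance between scoop_bail and platform_top below 0.05 m and z of scoop in the frame of platform_top between -0.006 and 0.008 m), for 0.3 s.
At the end, for the whole second after the job is handed in: The scoop lies flat in the take-back tray (centre within 45 mm in x and y, not on the rim), at rest, let go, every pack in it (centres 15 mm or more behind the lip); the sweep stands upright on the mat inside its bay; arrest lever below 0.12 rad, beam level within 0.03 rad (all of step 2 and value of joint arrest below 0.12 rad and value of joint beam between -0.03 and 0.03 rad and contact force between the fingers and scoop below 0.2 N and linear speed of each of scoop, sweep below 0.03 m/s and x of scoop in the frame of tray between -0.045 and 0.045 m and y of scoop in the frame of tray between -0.045 and 0.045 m and z of scoop in the frame of tray below 0.008 m and angle between scoop's own z axis and vertical below 0.06 rad and horizontal distance between sweep and bay below 0.03 m and z of sweep in the frame of bay below 0.004 m and angle between sweep's own z axis and vertical below 0.1 rad); the robot touches nothing.
It fails at once if a pack is touched with the gripper (more than 1 N) (contact force between the fingers and pack1 above 1 N or contact force between the fingers and pack2 above 1 N or contact force between the fingers and pack3 above 1 N or contact force between the fingers and pack4 above 1 N).
It fails at once if the scoop is handled while the beam is free (value of joint arrest above 0.3 rad and contact force between the fingers and scoop above 1 N).
It fails at once if a bystander is moved more than 30 mm (distance of any of phone, watch, tape_reel, flux_bottle, screw_jar, driver from where it was at the start of the episode above 0.03 m).
Of pack1, pack2, pack3, pack4 only 2 to 4 are there at a start; the rules pass over those that are not, and their reading is None.
At some moment in a run one of pack1, pack2, pack3, pack4 may be knocked a few centimetres aside while the robot is not near it.
It also fails if it takes over 210 s, if anything falls off the work surface, if the arm or the gripper's body presses on something with over 40 N, if the wrist force passes 120 N, or if a joint passes its speed limit or range.

## Working session

There is one attempt and no reset: what is moved stays moved. The work goes in short steps, each a Python script; the robot and the scene stay as the last script left them, time stands still between calls to the robot, and variables do not carry over. Pictures are saved under pics/ and viewed, and the job is handed in when it is done.

```bash
ls; mkdir -p pics
python3 - <<'E'
from workcell import bot
import cv2
for n in ["scene","top","wrist"]:
    c=bot.read_camera(n); cv2.imwrite(f"pics/a_{n}.png",c["pixels"])
    print(n,c["fx"],c["cx"],c["cy"],c["R"],c["t"])
print(bot.current_clock(),bot.current_tool_rot())
E
```

```text
pics
scene 450.0783679701996 273.8531005127741 206.4394515698132 [[-0.56126477  0.82752732  0.01343064]
 [ 0.43814908  0.31086053 -0.84344005]
 [-0.70214474 -0.46750857 -0.5370554 ]] [ 0.16598765 -0.18498228  2.11607137]
top 483.5900724256125 279.66544179898386 204.45658007283754 [[-0.02756591 -0.99959522 -0.00703738]
 [-0.99879264  0.02782879 -0.04048241]
 [ 0.04066187  0.00591295 -0.99915547]] [0.15839412 0.49944223 1.57544345]
wrist 318.07592992691116 274.3811659009158 209.2804049470574 [[ 0.4340767   0.90087281 -0.00236509]
 [ 0.86023923 -0.41371536  0.29804039]
 [ 0.26751801 -0.13140693 -0.95455033]] [-0.57498483 -0.03274186  0.3934117 ]
0.15 [ 2.65792662e+00  1.67383319e+00 -2.02417462e-03]
```

View pics/a_scene.png

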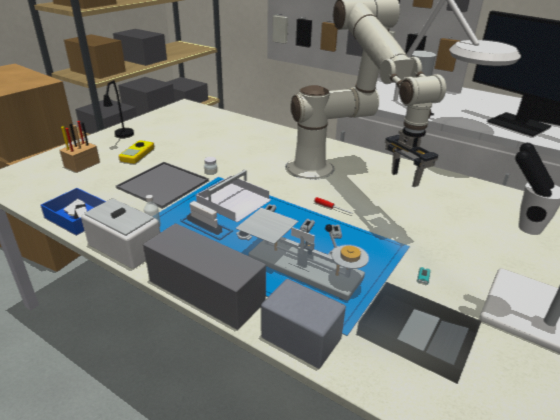

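View pics/a_top.png

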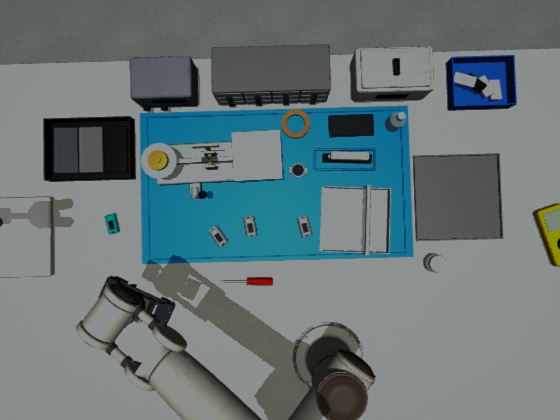

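View pics/a_wrist.png

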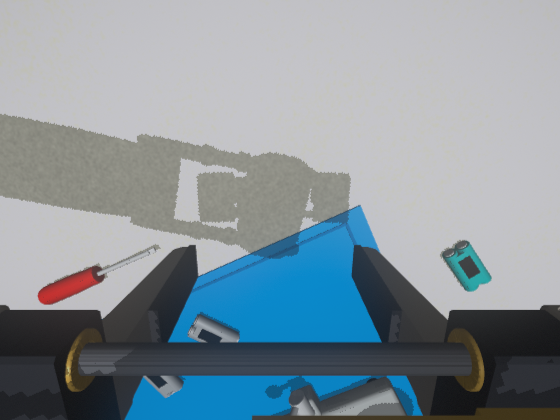

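Run:
```python
import cv2
a=cv2.imread("pics/a_top.png");b=cv2.imread("pics/a_scene.png")
cv2.imwrite("pics/z1.png",cv2.resize(a[100:270,135:345],None,fx=3.7,fy=3.5,interpolation=cv2.INTER_CUBIC))
cv2.imwrite("pics/z2.png",cv2.resize(b[165:315,180:380],None,fx=4,fy=4,interpolation=cv2.INTER_CUBIC))
cv2.imwrite("pics/z3.png",cv2.resize(a[95:275,300:510],None,fx=3.5,fy=3.3,interpolation=cv2.INTER_CUBIC))
```

```text
(no output)
```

View pics/z1.png

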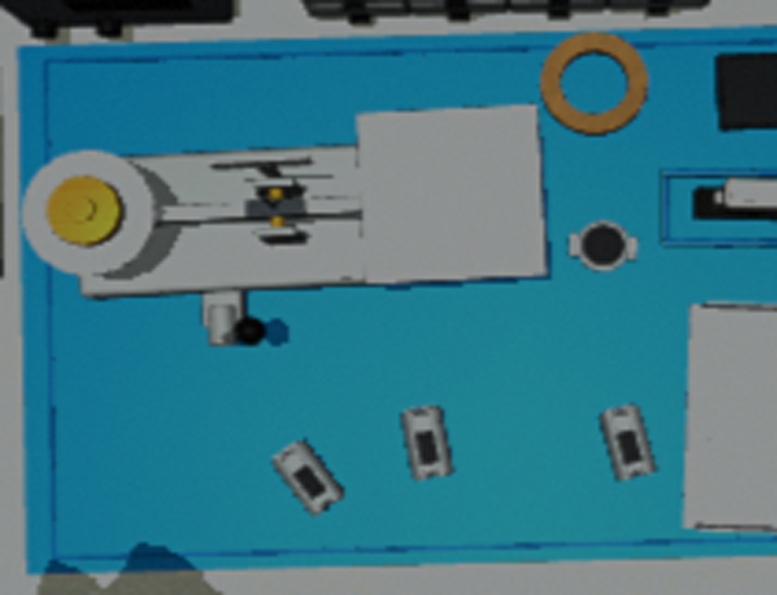

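View pics/z2.png

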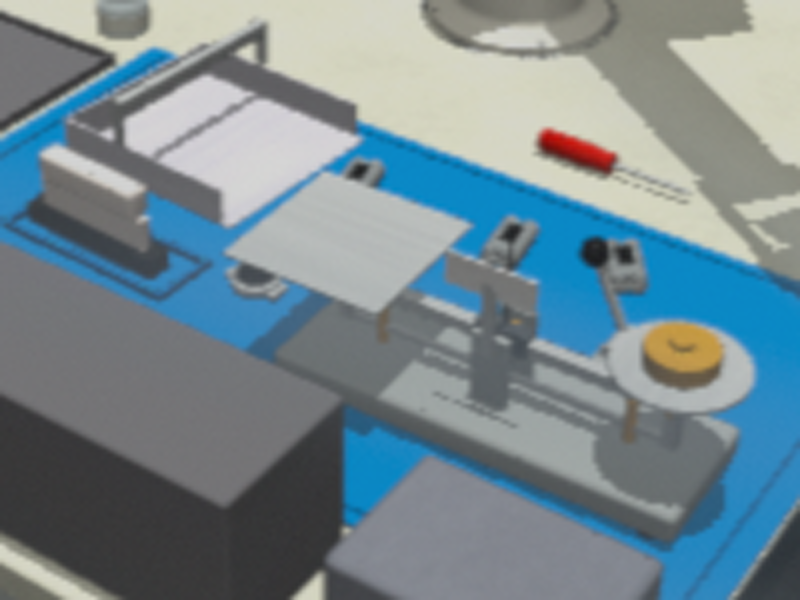

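View pics/z3.png

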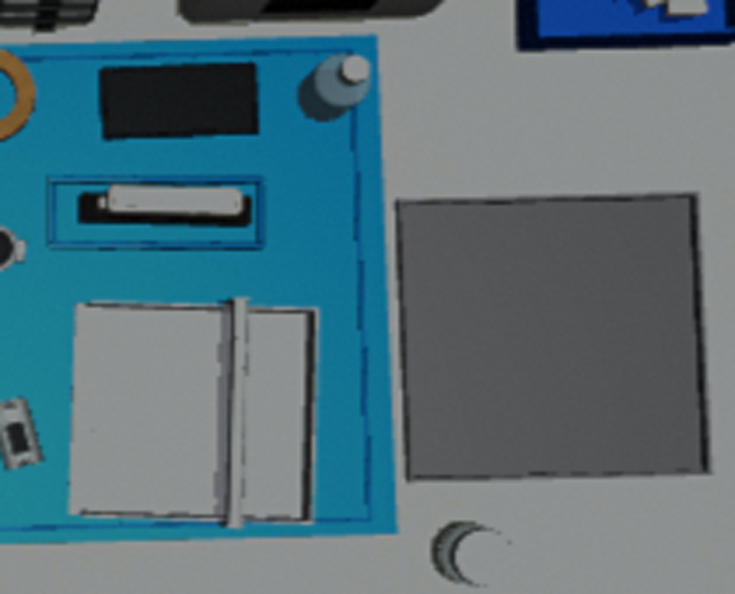

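```bash
cat > h.py <<'E'
import numpy as np, cv2
from scipy.spatial.transform import Rotation as Ro
def K(c): return np.array([[c["fx"],0,c["cx"]],[0,c["fy"],c["cy"]],[0,0,1]])
def ray(c,u,v):
    R=np.array(c["R"]);t=np.array(c["t"]);C=-R.T@t
    d=R.T@np.array([(u-c["cx"])/c["fx"],(v-c["cy"])/c["fy"],1]);return C,d
def plane(c,u,v,z):
    C,d=ray(c,u,v);return C+d*(z-C[2])/d[2]
def proj(c,X):
    p=np.array(c["R"])@np.array(X)+np.array(c["t"]);return c["cx"]+c["fx"]*p[0]/p[2],c["cy"]+c["fy"]*p[1]/p[2]
def tri(c1,p1,c2,p2):
    C1,d1=ray(c1,*p1);C2,d2=ray(c2,*p2)
    A=np.stack([d1,-d2],1);s=np.linalg.lstsq(A,C2-C1,rcond=None)[0]
    a=C1+s[0]*d1;b=C2+s[1]*d2;return (a+b)/2,np.linalg.norm(a-b)
def down(psi):  # tool down, jaw axis (tool x) at world angle psi
    x=np.array([np.cos(psi),np.sin(psi),0]);z=np.array([0,0,-1.]);y=np.cross(z,x)
    return Ro.from_matrix(np.stack([x,y,z],1)).as_rotvec()
E
python3 - <<'E'
from h import *; from workcell import bot
T=bot.read_camera("top");S=bot.read_camera("scene")
im=T["pixels"]
print("camC",ray(T,0,0)[0],ray(S,0,0)[0])
hsv=cv2.cvtColor(im,cv2.COLOR_BGR2HSV)
# mat
m=cv2.inRange(hsv,(90,120,60),(115,255,255))
n,l,st,ce=cv2.connectedComponentsWithStats(m);i=1+np.argmax(st[1:,4]);print("mat",st[i])
hull=(l==i).astype('uint8');hole=cv2.inRange(hsv,(0,0,0),(180,90,255))
hole[:,:140]=0;hole[:108]=0;hole[258:]=0;hole[:,412:]=0
n,l,st,ce=cv2.connectedComponentsWithStats(hole)
for k in range(1,n):
    if st[k,4]>25:
        pts=np.argwhere(l==k)[:,::-1].astype(np.float32);r=cv2.minAreaRect(pts)
        print(st[k],ce[k].round(1),np.round(r[0],1),np.round(r[1],1),round(r[2],1),plane(T,*r[0],0.01).round(3))
for nm,u,v,z in [("reel",295,123,.016),("tray",458,197,.014),("platc",257,155,.124),("knob",202,195,.112),("baytl",314,150,.007),("baybr",374,170,.007)]:
    print(nm,plane(T,u,v,z).round(3))
E
```

```text
camC [0.43914502 0.13511561 1.59544625] [1.66000122 0.90942586 0.97819677]
mat [  140   105   274   159 26703]
[140 108 160   5 451] [199.9 109.2] [219.5 110. ] [  4. 159.] 90.0 [0.822 0.335 0.01 ]
[408 108   4  94 217] [410.1 142.6] [409.5 154.5] [93.  3.] 90.0 [ 0.656 -0.287  0.01 ]
[390 112  15  15 183] [397.5 118.9] [397. 119.] [14. 14.] 90.0 [ 0.775 -0.25   0.01 ]
[329 115  44  21 864] [350.8 125.1] [350.5 125. ] [20. 43.] 90.0 [ 0.759 -0.096  0.01 ]
[ 140  130  143   69 5703] [219.1 160.4] [212.2 165.3] [ 60.1 142.6] 81.9 [0.639 0.363 0.01 ]
[323 151  48  12 472] [347.1 156.6] [346.6 156.3] [47.2 10.5] 1.5 [ 0.656 -0.08   0.01 ]
[289 163  18  14 186] [297.6 169.8] [297.5 169.5] [13. 17.] 90.0 [0.617 0.083 0.01 ]
[140 180   2  78 106] [140.3 225.1] [140.5 218.5] [77.  1.] 90.0 [0.47  0.603 0.01 ]
[ 320  185   71   70 4576] [355.  219.4] [354.8 219.2] [69.6 69.1] 1.4 [ 0.449 -0.1    0.01 ]
[244 216  13  21 211] [249.8 226. ] [249.8 225.9] [19.8 10.6] 78.7 [0.436 0.244 0.01 ]
[297 216  15  21 206] [304.1 225.9] [304.1 225.9] [19.6 10.4] 76.0 [0.431 0.066 0.01 ]
[209 226  19  21 209] [217.6 236. ] [217.6 236. ] [19.9 10.5] 54.0 [0.406 0.351 0.01 ]
reel [0.77  0.087 0.016]
tray [ 0.512 -0.439  0.014]
platc [0.652 0.209 0.124]
knob [0.535 0.382 0.112]
baytl [0.68  0.026 0.007]
baybr [ 0.609 -0.169  0.007]
```

Run:
```python
import cv2
a=cv2.imread("pics/a_top.png");b=cv2.imread("pics/a_scene.png")
c1=cv2.resize(a[140:182,305:385],None,fx=10,fy=10,interpolation=cv2.INTER_NEAREST)
c2=cv2.resize(b[190:245,180:235],None,fx=10,fy=10,interpolation=cv2.INTER_NEAREST)
cv2.imwrite("pics/z4.png",c1);cv2.imwrite("pics/z5.png",c2)
cv2.imwrite("pics/z6.png",cv2.resize(b[165:225,190:275],None,fx=9,fy=9,interpolation=cv2.INTER_NEAREST))
cv2.imwrite("pics/z7.png",cv2.resize(a[180:258,312:400],None,fx=7.5,fy=7.5,interpolation=cv2.INTER_NEAREST))
```

```text
(no output)
```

View pics/z4.png

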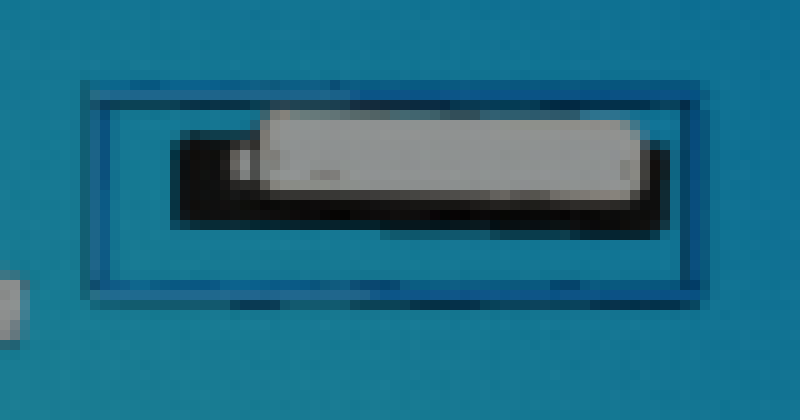

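View pics/z5.png

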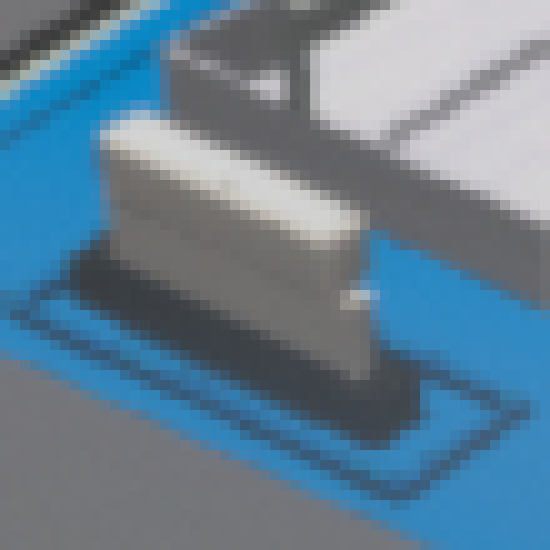

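View pics/z6.png

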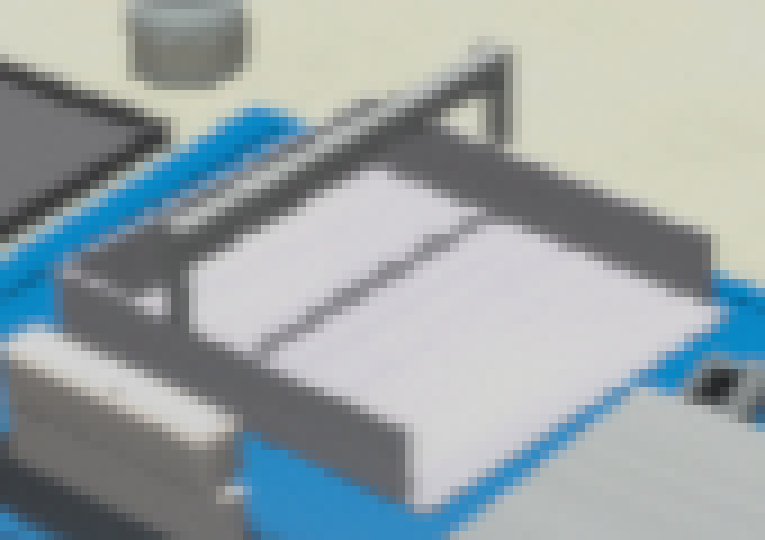

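View pics/z7.png

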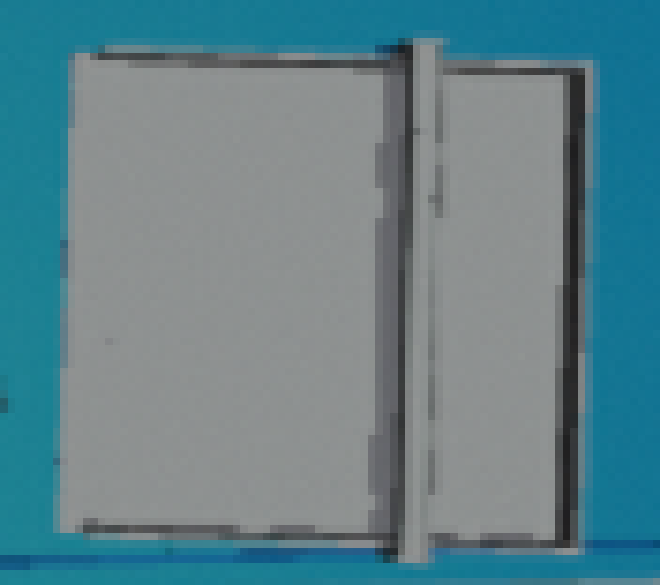

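```bash
cat > m1.py <<'E'
from h import *; from workcell import bot
T=bot.read_camera("top");S=bot.read_camera("scene")
def t4(x,y): return 305+x/10-.5,140+y/10-.5
def t5(x,y): return 180+x/10-.5,190+y/10-.5
def t6(x,y): return 190+x/9-.5,165+y/9-.5
def t7(x,y): return 312+x/7.5-.5,180+y/7.5-.5
print("bar top c",plane(T,*t4(453,155),.087).round(4))
print("foot top c",plane(T,*t4(420,183),.024).round(4), [plane(T,*t4(*p),.024).round(4)[:2] for p in[(172,130),(172,225),(668,150),(668,238)]])
print("bay",[plane(T,*t4(*p),.009).round(4)[:2] for p in[(85,85),(705,85),(705,305),(85,305)]],plane(T,*t4(395,195),.009).round(4))
print("bar ends scene/top: far-left corner", tri(T,t4(645,122),S,t5(98,135)), tri(T,t4(262,108),S,t5(365,215)))
print("bail ends", tri(T,t7(428,40),S,t6(180,225)),tri(T,t7(412,560),S,t6(490,50)))
print("lip corners", tri(T,t7(76,52),S,t6(420,505)),tri(T,t7(58,530),S,t6(722,312)))
for z in (.083,.085,.094): print([plane(T,*t7(*p),z).round(4) for p in[(428,40),(412,560)]])
print([plane(T,*t7(*p),.003).round(4) for p in[(76,52),(58,530)]],[plane(T,*t7(*p),.042).round(4) for p in[(592,60),(580,550)]])
E
python3 m1.py
```

```text
bar top c [ 0.6494 -0.0798  0.087 ]
foot top c [ 0.6493 -0.0777  0.024 ] [array([0.669 , 0.0026]), array([0.6378, 0.0035]), array([ 0.6578, -0.1588]), array([ 0.629 , -0.1578])]
bay [array([0.6869, 0.0295]), array([ 0.681 , -0.1746]), array([ 0.6083, -0.172 ]), array([0.6141, 0.0317])] [ 0.6476 -0.0714  0.009 ]
bar ends scene/top: far-left corner (array([ 0.65688375, -0.13870936,  0.08635032]), np.float64(0.003927425689540361)) (array([ 0.65943571, -0.01316546,  0.10028494]), np.float64(0.01467186626042969))
bail ends (array([ 0.55180161, -0.13129367,  0.09694618]), np.float64(0.005144968417232868)) (array([ 0.33981276, -0.12119629,  0.09296894]), np.float64(0.002859904787054447))
lip corners (array([0.55916896, 0.0049372 , 0.00889468]), np.float64(0.00013559229684560726)) (array([0.35101047, 0.01812744, 0.00524687]), np.float64(0.002212525457258272))
[array([ 0.5544, -0.1359,  0.083 ]), array([ 0.3383, -0.1217,  0.083 ])]
[array([ 0.5543, -0.1355,  0.085 ]), array([ 0.3385, -0.1214,  0.085 ])]
[array([ 0.5536, -0.1339,  0.094 ]), array([ 0.3391, -0.1198,  0.094 ])]
[array([0.5596, 0.0045, 0.003 ]), array([0.3503, 0.0189, 0.003 ])] [array([ 0.547 , -0.2131,  0.042 ]), array([ 0.3379, -0.2003,  0.042 ])]
```

Run:
```python
from h import *; from workcell import bot
print(bot.current_joints())
P=np.pi
for nm,p,ps in [("grip",(.6494,-.079,.051),(-.067,P-.067)),("bayup",(.6494,-.079,.25),(-.067,P-.067)),("push0",(.425,.43,.055),(-1.6,1.54)),("push1",(.45,-.05,.055),(-1.6,1.54)),("mid",(.42,0,.2),(-1.6,1.54)),("bail",(.4464,-.127,.066),(-1.637,1.505)),("plat",(.652,.209,.19),(0,P,P/2,-P/2)),("tray",(.512,-.409,.07),(0,P,P/2,-P/2)),("knob",(.535,.382,.095),(0,P))]:
    for a in ps:
        for hh in (0,.1):
            q=bot.inverse_kinematics(np.array(p)+[0,0,hh],down(a)); print(nm,round(a,2),hh,None if q is None else np.round(q,2))
```

```text
[ 9.13886861e-01  1.58547773e-01  1.59729370e+00  6.05615258e-06
  1.38620737e+00 -2.10103346e-01]
grip -0.07 0 [-0.31  0.49  1.47 -0.    1.18 -0.24]
grip -0.07 0.1 [-0.31  0.39  1.4  -0.    1.36 -0.24]
grip 3.07 0 [-0.31  0.49  1.47  0.    1.18  2.9 ]
grip 3.07 0.1 [-0.31  0.39  1.4   0.    1.36  2.9 ]
bayup -0.07 0 [-0.31  0.33  1.27 -0.    1.54 -0.24]
bayup -0.07 0.1 [-0.31  0.32  1.09 -0.    1.73 -0.24]
bayup 3.07 0 [-0.31  0.33  1.27  0.    1.54  2.9 ]
bayup 3.07 0.1 [-0.31  0.32  1.09  0.    1.73  2.9 ]
push0 -1.6 0 [ 0.59  0.37  1.63 -0.    1.15  2.19]
push0 -1.6 0.1 [ 0.59  0.26  1.55 -0.    1.33  2.19]
push0 1.54 0 [ 0.59  0.37  1.63 -0.    1.15 -0.95]
push0 1.54 0.1 [ 0.59  0.26  1.55 -0.    1.33 -0.95]
push1 -1.6 0 [-0.38 -0.    2.06 -0.    1.09  1.22]
push1 -1.6 0.1 [-0.38 -0.14  1.97 -0.    1.31  1.22]
push1 1.54 0 [-0.38 -0.    2.06 -0.    1.09 -1.92]
push1 1.54 0.1 [-0.38 -0.14  1.97 -0.    1.31 -1.92]
mid -1.6 0 [-0.29 -0.27  1.99 -0.    1.42  1.31]
mid -1.6 0.1 [-0.29 -0.31  1.83 -0.    1.63  1.31]
mid 1.54 0 [-0.29 -0.27  1.99 -0.    1.42 -1.83]
mid 1.54 0.1 [-0.29 
[... 474 characters left out ...]
-1.57 0 [ 0.13  0.44  1.25 -0.    1.45  1.7 ]
plat -1.57 0.1 [ 0.13  0.41  1.1  -0.    1.63  1.7 ]
tray 0 0 [-0.86  0.47  1.46 -0.    1.21 -0.86]
tray 0 0.1 [-0.86  0.38  1.37 -0.    1.39 -0.86]
tray 3.14 0 [-0.86  0.47  1.46  0.    1.21  2.28]
tray 3.14 0.1 [-0.86  0.38  1.37  0.    1.39  2.28]
tray 1.57 0 [-0.86  0.47  1.46 -0.    1.21 -2.43]
tray 1.57 0.1 [-0.86  0.38  1.37  0.    1.39 -2.43]
tray -1.57 0 [-0.86  0.47  1.46 -0.    1.21  0.71]
tray -1.57 0.1 [-0.86  0.38  1.37 -0.    1.39  0.71]
knob 0 0 [ 0.44  0.45  1.43 -0.    1.26  0.44]
knob 0 0.1 [ 0.44  0.37  1.34 -0.    1.44  0.44]
knob 3.14 0 [ 0.44  0.45  1.43 -0.    1.26 -2.7 ]
knob 3.14 0.1 [ 0.44  0.37  1.34 -0.    1.44 -2.7 ]
```

Run:
```python
from h import *; from workcell import bot
bot.goto([.6494,-.079,.25],down(-.067))
W=bot.read_camera("wrist");cv2.imwrite("pics/b_wrist.png",W["pixels"])
np.save("W.npy",dict(W),allow_pickle=True)
print(bot.current_clock(), [np.round(proj(W,p),0) for p in [(.6494,-.079,.087),(.6494,-.079,.024)]])
print(-np.array(W["R"]).T@np.array(W["t"]))
```

```text
2.9583 [array([274., 189.]), array([274., 178.])]
[0.65586721 0.00792121 0.44447399]
```

View pics/b_wrist.png

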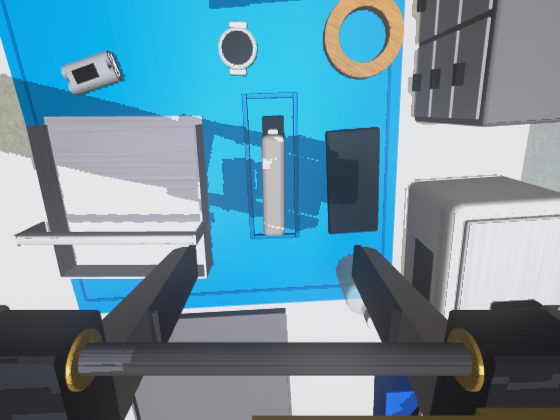

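Run:
```python
from h import *; from workcell import bot
bot.line_to([.6494,-.079,.053],max_speed=.15)
bot.set_gripper(0.0,30)
print(bot.current_opening(),bot.current_contact_force())
bot.line_to([.6494,-.079,.23],max_speed=.2)
bot.goto([.42,-.02,.23],down(-1.6))
bot.goto([.42,.43,.23],down(-1.6))
T=bot.read_camera("top");S=bot.read_camera("scene");W=bot.read_camera("wrist")
for n,c in zip("tsw",(T,S,W)): cv2.imwrite(f"pics/c_{n}.png",c["pixels"])
print(bot.current_clock(),bot.current_opening())
```

```text
0.28299425232518727 [ 0.10036688 -0.48647145  0.19120264]
9.6083 0.2816260852241889
```

View pics/c_t.png

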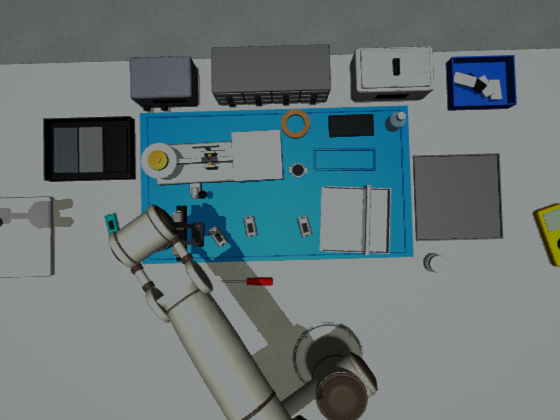

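View pics/c_s.png

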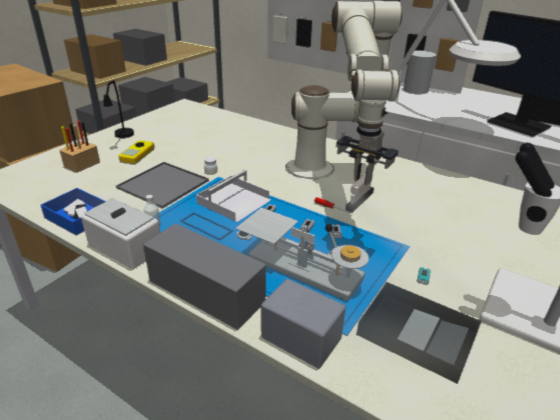

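View pics/c_w.png

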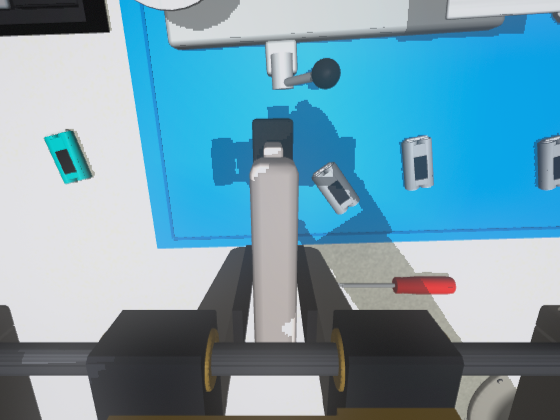

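Run:
```python
from h import *; from workcell import bot
bot.line_to([.42,.43,.055],max_speed=.15)
print(bot.current_contact_force())
bot.line_to([.425,.28,.055],max_speed=.08)
print(bot.current_contact_force())
T=bot.read_camera("top");W=bot.read_camera("wrist")
for n,c in zip("tw",(T,W)): cv2.imwrite(f"pics/d_{n}.png",c["pixels"])
print(bot.current_clock(),bot.current_opening())
```

```text
[ 0.35220741  0.43384065 -0.51658178]
[-0.34849422  0.74796441 -1.28950921]
13.05 0.2798911832766668
```

View pics/d_t.png

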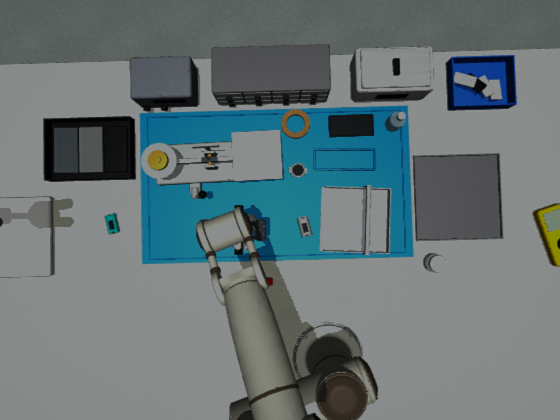

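View pics/d_w.png

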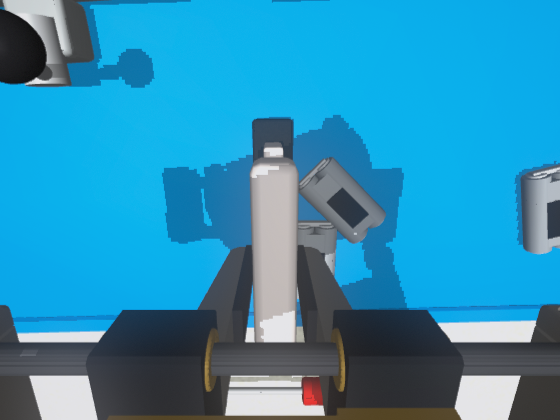

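Run:
```python
from h import *; from workcell import bot
bot.line_to([.437,.15,.055],max_speed=.08)
print(bot.current_contact_force())
T=bot.read_camera("top");W=bot.read_camera("wrist")
for n,c in zip("tw",(T,W)): cv2.imwrite(f"pics/e_{n}.png",c["pixels"])
print(bot.current_clock(),bot.current_opening())
```

```text
[ 0.15978736  1.26006239 -1.81731733]
14.9333 0.28023822664962944
```

View pics/e_t.png

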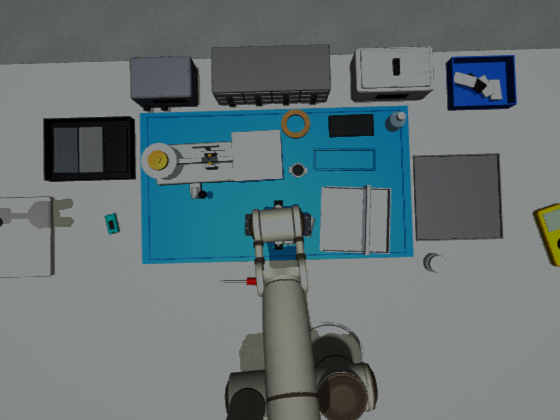

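View pics/e_w.png

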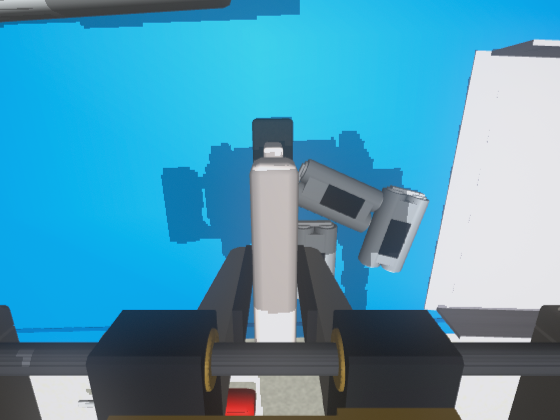

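Run:
```python
from h import *; from workcell import bot
bot.line_to([.447,.05,.055],max_speed=.06)
print(bot.current_contact_force())
bot.line_to([.449,.035,.061],rot=down(-1.637),max_speed=.05)
for y in np.arange(.015,-.051,-.0125):
    bot.line_to([.451,y,.061],max_speed=.04)
    f=bot.current_contact_force();print(round(y,3),f)
    if f[1]>4.5: break
T=bot.read_camera("top");W=bot.read_camera("wrist");S=bot.read_camera("scene")
for n,c in zip("tws",(T,W,S)): cv2.imwrite(f"pics/f_{n}.png",c["pixels"])
print(bot.current_clock(),bot.current_opening())
```

```text
[-0.52435716  0.60733983 -1.65786617]
0.015 [-0.50726885  1.01244821 -2.0565251 ]
0.002 [-0.42237466  1.42116765 -2.86810006]
-0.01 [ 0.01684128 -0.40356333 -1.94950541]
-0.023 [-0.35997685 -0.47166685 -1.41620596]
-0.035 [ 1.38037563  1.00988258 -1.8284962 ]
-0.048 [-0.43411708 -0.11741192 -2.17310191]
20.3667 0.27476228319740487
```

View pics/f_s.png

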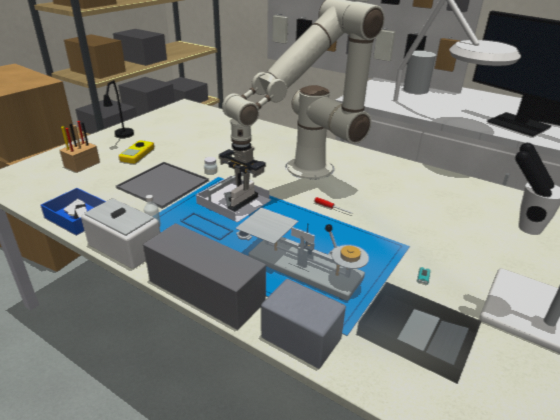

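View pics/f_w.png

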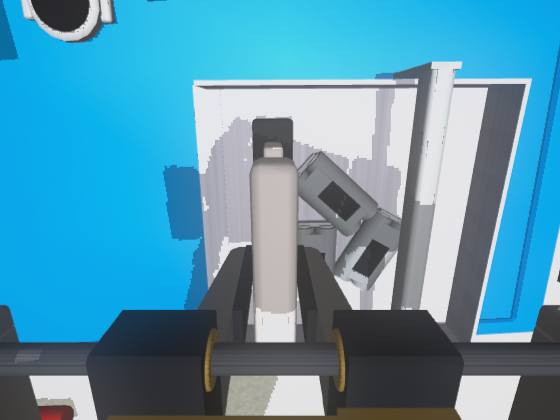

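Run:
```python
from h import *; from workcell import bot
for y in (-.055,-.063):
    bot.line_to([.45,y,.061],max_speed=.04)
    f=bot.current_contact_force();print(y,f)
    if f[1]>4: break
bot.line_to([.4505,y+.006,.061],max_speed=.05)
bot.line_to([.4505,y+.006,.23],max_speed=.15)
bot.goto([.6485,-.074,.23],down(-.029))
W=bot.read_camera("wrist");cv2.imwrite("pics/g_w.png",W["pixels"])
T=bot.read_camera("top");cv2.imwrite("pics/g_t.png",T["pixels"])
S=bot.read_camera("scene");cv2.imwrite("pics/g_s.png",S["pixels"])
print(bot.current_clock(),bot.current_opening())
```

```text
-0.055 [-0.46513684 -0.6655272  -0.99253987]
-0.063 [ 0.29307592  0.62350969 -2.24842831]
24.1083 0.2798836749532904
```

View pics/g_w.png

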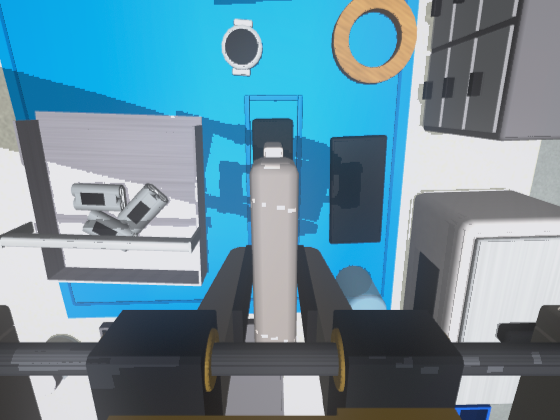

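View pics/g_t.png

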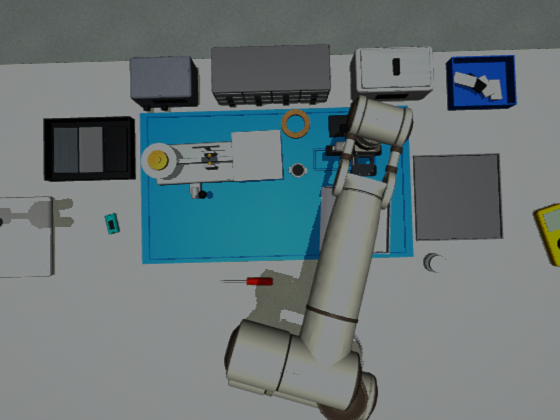

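View pics/g_s.png

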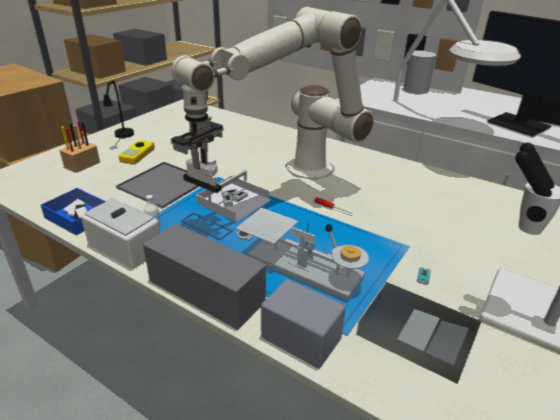

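Run:
```python
from h import *; from workcell import bot
bot.line_to([.6485,-.074,.075],max_speed=.15)
bot.line_to([.6485,-.074,.0535],max_speed=.04)
print(bot.current_contact_force())
bot.set_gripper(0.75)
print(bot.current_contact_force())
bot.line_to([.6485,-.074,.25],max_speed=.15)
bot.goto([.50,0.2,.35],down(0))   # view platform
W=bot.read_camera("wrist");cv2.imwrite("pics/h_w.png",W["pixels"])
import pickle;pickle.dump(dict(W),open("W1.pkl","wb"))
T=bot.read_camera("top");cv2.imwrite("pics/h_t.png",T["pixels"])
S=bot.read_camera("scene");cv2.imwrite("pics/h_s.png",S["pixels"])
print(bot.current_clock(),bot.current_opening())
```

```text
[ 0.28115059 -0.13508364 -2.40334835]
[-1.02418742 -0.84395445 -0.02348251]
29.6 0.7512156949765562
```

View pics/h_w.png

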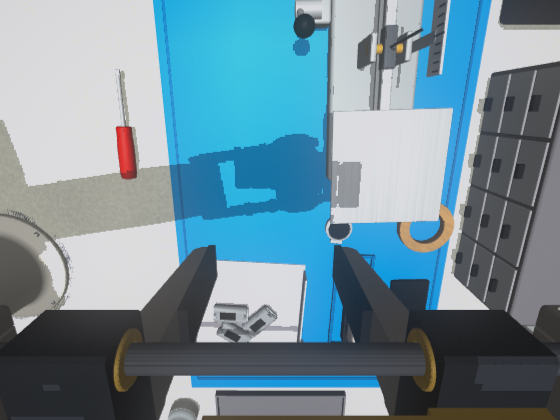

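View pics/h_t.png

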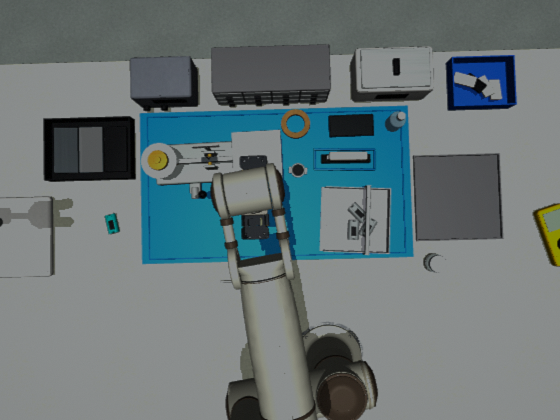

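View pics/h_s.png

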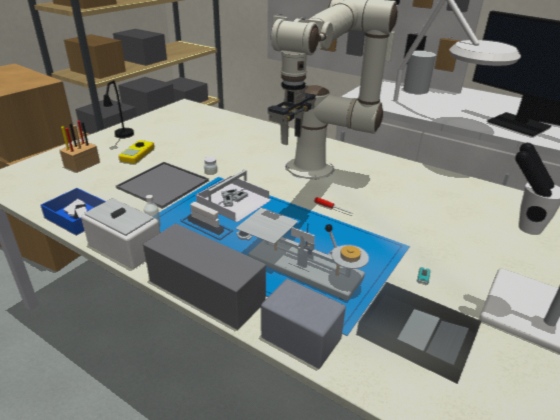

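Run:
```python
import cv2
a=cv2.imread("pics/h_w.png");
cv2.imwrite("pics/z8.png",cv2.resize(a[95:235,315:465],None,fx=4,fy=4,interpolation=cv2.INTER_NEAREST))
b=cv2.imread("pics/a_top.png");cv2.imwrite("pics/z9.png",cv2.resize(b[122:207,185:290],None,fx=7,fy=7,interpolation=cv2.INTER_NEAREST))
b=cv2.imread("pics/a_scene.png");cv2.imwrite("pics/z10.png",cv2.resize(b[205:250,230:310],None,fx=10,fy=10,interpolation=cv2.INTER_NEAREST))
```

```text
(no output)
```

View pics/z8.png

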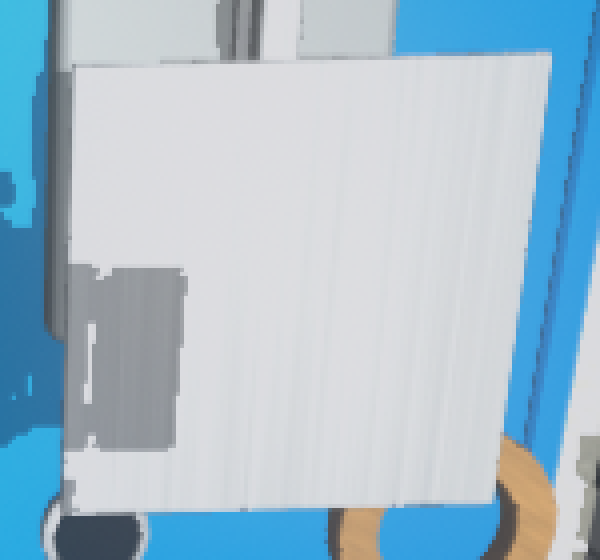

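View pics/z9.png

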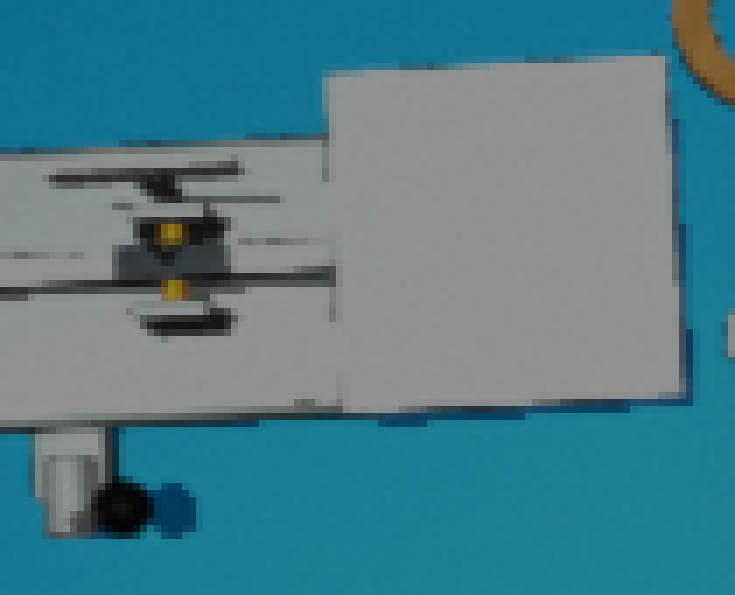

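View pics/z10.png

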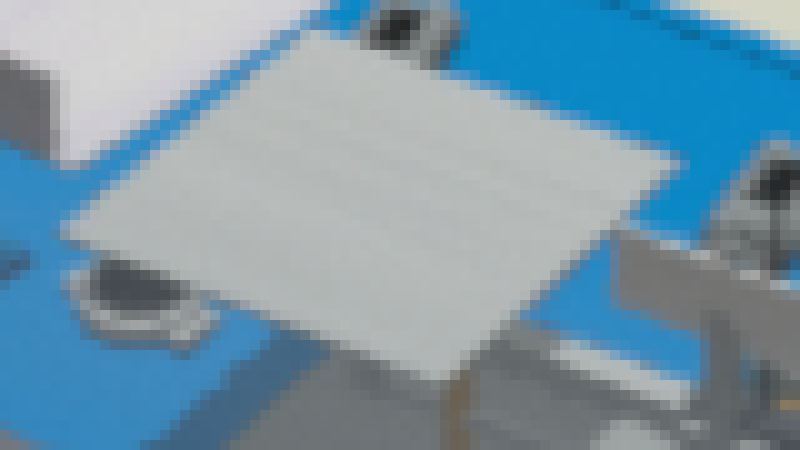

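Run:
```python
from h import *; from workcell import bot
import pickle
W=pickle.load(open("W1.pkl","rb"));T=bot.read_camera("top");S=bot.read_camera("scene")
w=lambda x,y:(315+x/4-.5,95+y/4-.5); t=lambda x,y:(185+x/7-.5,122+y/7-.5); s=lambda x,y:(230+x/10-.5,205+y/10-.5)
C={"nh":((73,65),(340,412),(685,160)),"fh":((551,54),(325,72),(455,382)),"fl":((497,503),(666,57),(62,232)),"nl":((65,514),(686,398),(315,30))}
for z in (.124,.126):
    a=np.array([plane(W,*w(*v[0]),z) for v in C.values()]);b=np.array([plane(T,*t(*v[1]),z) for v in C.values()]);c=np.array([plane(S,*s(*v[2]),z) for v in C.values()])
    for q in (a,b,c): print(z,q.mean(0).round(4),np.linalg.norm(q-np.roll(q,1,0),axis=1).round(3), "yaw",np.round(np.degrees(np.arctan2(*(q[3]-q[0]+q[2]-q[1])[:2])),2))
for k,v in C.items(): print(k,[ (x[0].round(4),x[1].round(4)) for x in (tri(W,w(*v[0]),T,t(*v[1])),tri(W,w(*v[0]),S,s(*v[2])))])
print("knob",tri(W,(304,26),T,t(125,507)),plane(W,304,26,.112),plane(T,*t(125,507),.112))
print("knobscene",[np.round(proj(S,(x,.38,z)),1) for x in(.53,) for z in (.112,.114)])
```

```text
0.124 [0.6519 0.2099 0.124 ] [0.15  0.15  0.149 0.151] yaw 177.97
0.124 [0.6524 0.2104 0.124 ] [0.151 0.15  0.15  0.15 ] yaw 179.21
0.124 [0.646  0.2097 0.124 ] [0.149 0.147 0.151 0.148] yaw 177.55
0.126 [0.6512 0.2102 0.126 ] [0.15  0.149 0.149 0.15 ] yaw 177.97
0.126 [0.6521 0.2103 0.126 ] [0.151 0.149 0.149 0.15 ] yaw 179.21
0.126 [0.6484 0.2114 0.126 ] [0.149 0.147 0.151 0.148] yaw 177.55
nh [(array([0.5763, 0.284 , 0.1174]), np.float64(0.0022)), (array([0.5735, 0.2838, 0.1273]), np.float64(0.0009))]
fh [(array([0.7268, 0.2868, 0.1195]), np.float64(0.0014)), (array([0.721 , 0.2881, 0.1278]), np.float64(0.0044))]
fl [(array([0.728 , 0.1377, 0.1271]), np.float64(0.0005)), (array([0.7273, 0.139 , 0.1278]), np.float64(0.0017))]
nl [(array([0.5788, 0.1331, 0.1241]), np.float64(0.0008)), (array([0.5785, 0.1347, 0.1267]), np.float64(0.0011))]
knob (array([0.53797762, 0.38170991, 0.10748445]), np.float64(0.0017882470153073962)) [0.53674269 0.3809298  0.112     ] [0.53854171 0.38074126 0.112     ]
knobscene [array([329. , 227.6]), array([329. , 227.1])]
```

Run:
```python
import cv2
a=cv2.imread("pics/h_t.png")
cv2.imwrite("pics/z11.png",cv2.resize(a[180:258,312:400],None,fx=7.5,fy=7.5,interpolation=cv2.INTER_NEAREST))
from h import *; from workcell import bot
T=bot.read_camera("top");S=bot.read_camera("scene")
print("brass",tri(T,(157,160),S,(350,251)))
```

```text
brass (array([0.64310235, 0.50973856, 0.14435527]), np.float64(0.001224939639894589))
```

View pics/z11.png

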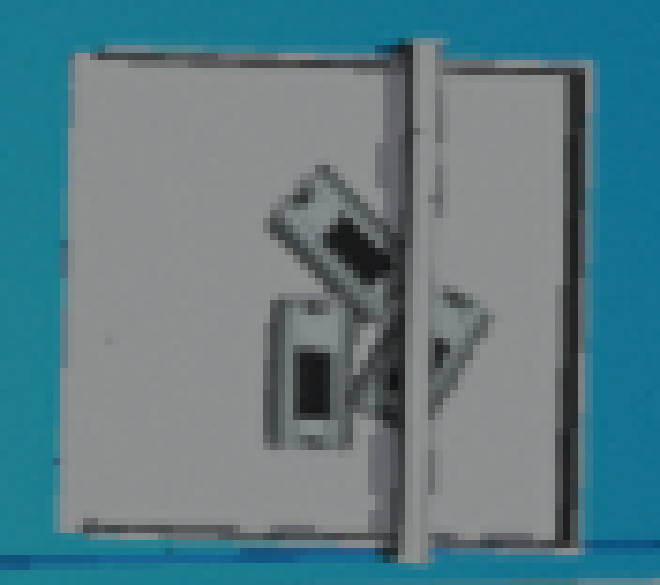

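Run:
```python
from h import *; from workcell import bot
bot.goto([.4464,-.1268,.2],down(-1.637))
W=bot.read_camera("wrist");cv2.imwrite("pics/i_w.png",W["pixels"])
bot.line_to([.4464,-.1268,.066],max_speed=.12)
print(bot.current_contact_force())
bot.set_gripper(0.0,60)
print(bot.current_opening(),bot.current_contact_force(),bot.current_ft_torque())
bot.line_to([.4464,-.1268,.09],max_speed=.03)
print(bot.current_opening(),bot.current_contact_force(),bot.current_ft_torque())
S=bot.read_camera("scene");cv2.imwrite("pics/i_s.png",S["pixels"])
T=bot.read_camera("top");cv2.imwrite("pics/i_t.png",T["pixels"])
cv2.imwrite("pics/i_sz.png",cv2.resize(S["pixels"][110:260,130:330],None,fx=4,fy=4))
W=bot.read_camera("wrist");cv2.imwrite("pics/i_w2.png",W["pixels"])
print(bot.current_clock())
```

```text
[-0.41861764 -0.47940672  0.67610166]
0.11882198988212643 [-1.20082379 -1.85877544 -1.27173388] [-0.4145437   0.14221294  0.07586852]
0.11866893431293454 [-0.69301786 -0.33158697 -7.18093623] [-0.10795631  0.16457496  0.06740349]
34.5
```

View pics/i_sz.png

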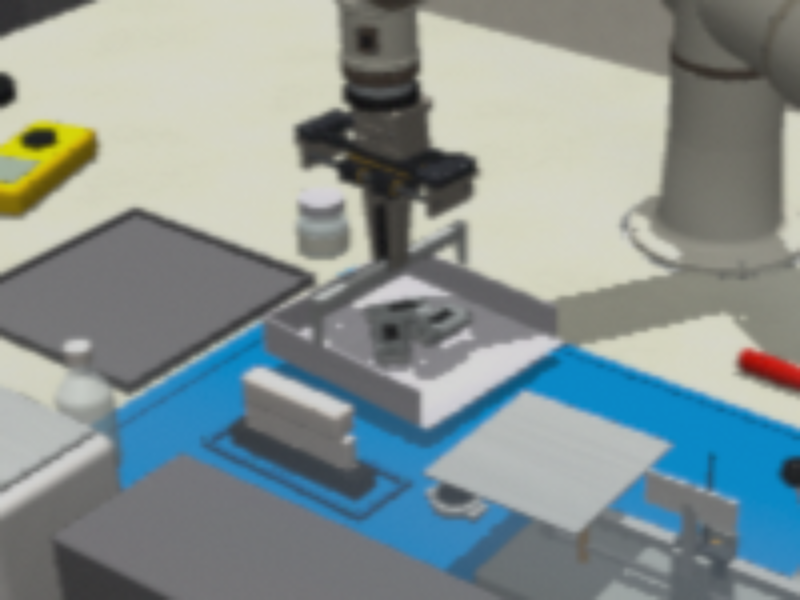

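View pics/i_w2.png

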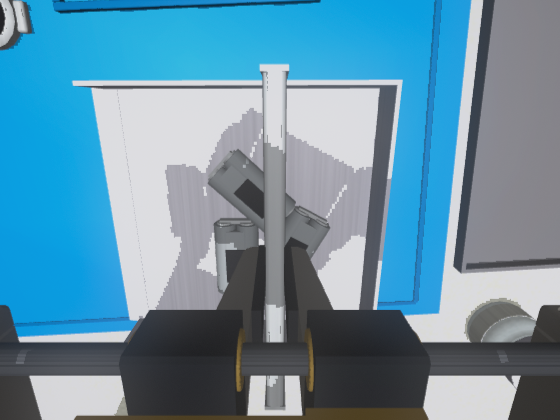

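Run:
```python
from h import *; from workcell import bot
bot.line_to([.4464,-.1268,.28],max_speed=.1)
bot.line_to([.50,.02,.28],rot=down(-.8),max_speed=.06)
bot.line_to([.6515,.210,.28],rot=down(.03),max_speed=.08)
bot.line_to([.6515,.210,.21],max_speed=.06)
for n in ["scene","top","wrist"]:
    c=bot.read_camera(n); cv2.imwrite(f"pics/j_{n}.png",c["pixels"])
    if n=="scene": cv2.imwrite("pics/j_sz.png",cv2.resize(c["pixels"][130:300,180:400],None,fx=3.5,fy=3.5))
print(bot.current_clock(),bot.current_contact_force(),bot.current_joints().round(2) if hasattr(bot.current_joints(),'round') else bot.current_joints())
```

```text
43.9667 [ 0.14688854 -0.94458184 -7.46904875] [ 0.14  0.43  1.23 -0.    1.48  0.11]
```

View pics/j_sz.png

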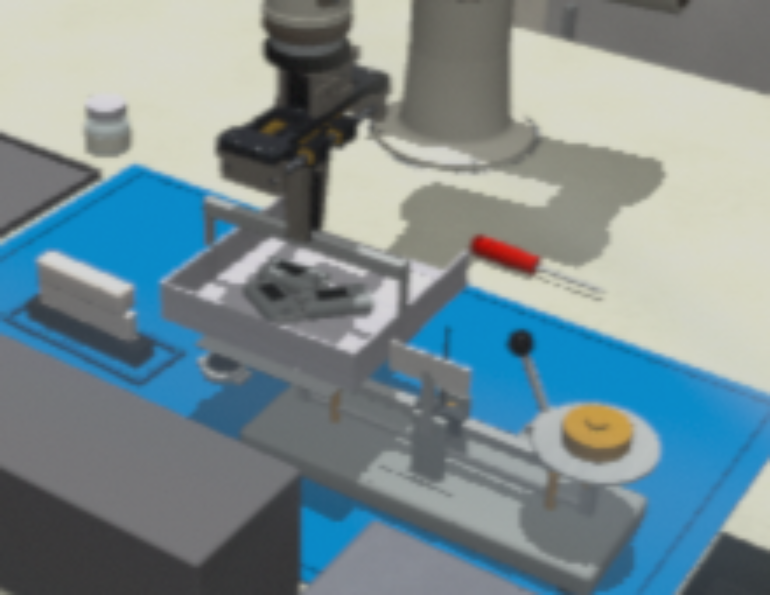

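View pics/j_wrist.png

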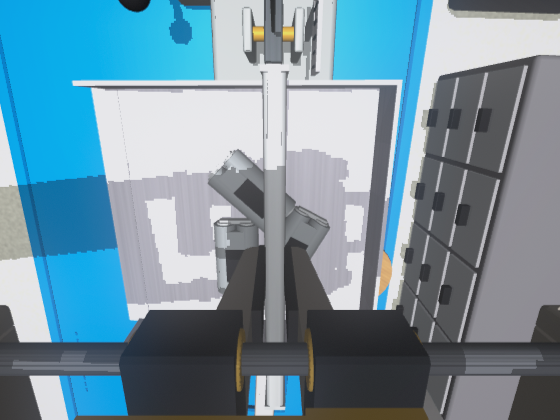

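View pics/j_top.png

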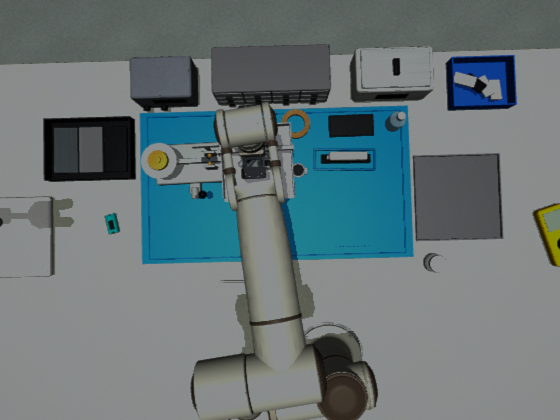

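Run:
```python
from h import *; from workcell import bot
bot.line_to([.6515,.210,.195],max_speed=.05)
z=.195
while z>.184:
    z-=.0015; bot.line_to([.6515,.210,z],max_speed=.02)
    f=bot.current_contact_force(); print(round(z,4),f[2].round(2))
    if f[2]>-1.0: break
bot.set_gripper(0.5)
bot.hold(.5)
print(bot.current_contact_force(),bot.current_clock())
bot.line_to([.6515,.210,.30],max_speed=.12)
bot.goto([.53,.381,.25],down(.03))
for n in ["scene","top","wrist"]:
    c=bot.read_camera(n); cv2.imwrite(f"pics/k_{n}.png",c["pixels"])
    if n=="scene": cv2.imwrite("pics/k_sz.png",cv2.resize(c["pixels"][130:300,180:400],None,fx=3.5,fy=3.5))
    if n=="wrist":
        import pickle;pickle.dump(dict(c),open("W2.pkl","wb"))
print(bot.current_clock())
```

```text
0.1935 -6.47
0.192 -6.18
0.1905 -5.07
0.189 -2.24
0.1875 3.15
[-0.49783946 -0.78188336  0.07325748] 46.8417
48.95
```

View pics/k_sz.png

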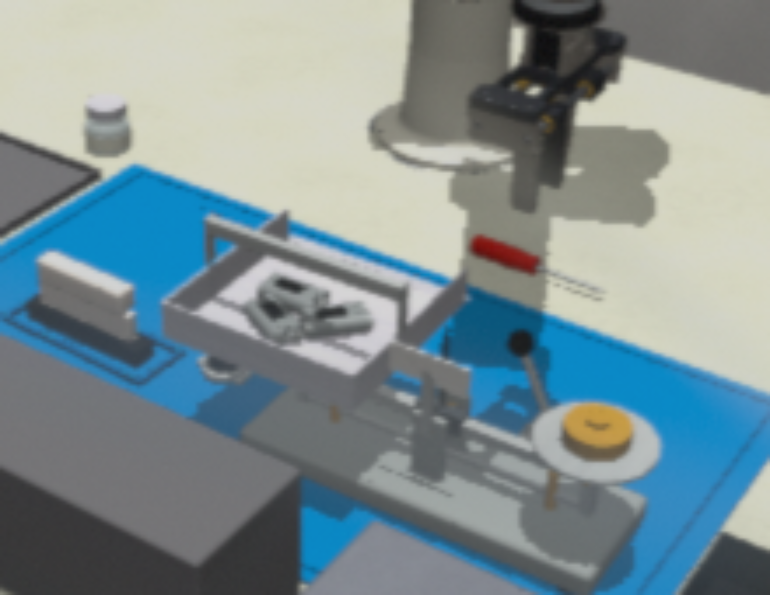

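View pics/k_wrist.png

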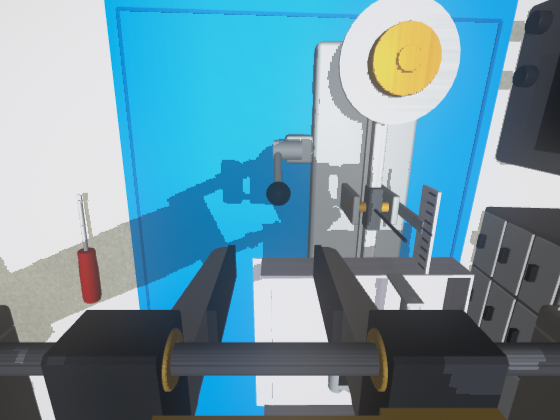

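View pics/k_top.png

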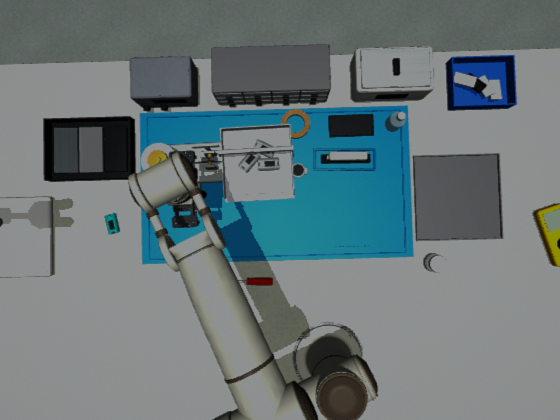

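Run:
```python
from h import *; from workcell import bot
import pickle
W=pickle.load(open("W2.pkl","rb"));T=bot.read_camera("top")
im=W["pixels"];g=cv2.cvtColor(im,cv2.COLOR_BGR2GRAY)
sub=g[178:212,262:295];m=(sub<50).astype('uint8');n,l,st,ce=cv2.connectedComponentsWithStats(m);i=1+np.argmax(st[1:,4]);print(st[i],ce[i])
u,v=ce[i]+[262,178]
print(plane(W,u,v,.112),plane(W,u,v,.114))
# bail on platform from top: ends
```

```text
Traceback (most recent call last):
ValueError: attempt to get argmax of an empty sequence
```

Run:
```python
from h import *; from workcell import bot
import pickle
W=pickle.load(open("W2.pkl","rb"))
im=W["pixels"];hsv=cv2.cvtColor(im,cv2.COLOR_BGR2HSV)
sub=hsv[178:212,262:295]; print(sub[16,16],sub[2,2],sub[2,16]); 
m=((sub[...,2]<75)).astype('uint8');n,l,st,ce=cv2.connectedComponentsWithStats(m)
for k in range(1,n): print(st[k],ce[k])
i=1+np.argmax(st[1:,4]);u,v=ce[i]+[262,178]
print(u,v,plane(W,u,v,.112),plane(W,u,v,.114))
```

```text
[104 108  78] [101 212 177] [105  37 123]
[ 10   4  18  23 222] [19.54504505 15.06306306]
[15 11  1  1  1] [15. 11.]
[13 13  1  1  1] [13. 13.]
[12 19  1  1  1] [12. 19.]
281.5450450450451 193.06306306306305 [0.53991873 0.37987667 0.112     ] [0.53985827 0.38039235 0.114     ]
```

```bash
cat > lev.py <<'E'
from h import *
H=np.array([.5367,.4175,.0365]); yd=np.array([-.031,.9995,0])
def kn(th,dz=-.017):
    ph=-.45+th; return H+yd*.085*np.sin(ph)+np.array([0,0,.085*np.cos(ph)+dz])
E
python3 - <<'E'
from lev import *; from workcell import bot
p=kn(0); print(p)
bot.line_to([p[0],p[1],.2],max_speed=.12)
bot.line_to(p,max_speed=.08)
print(bot.current_contact_force())
bot.set_gripper(0.0,15)
print(bot.current_opening()*92,bot.current_contact_force())
for th in np.arange(.1,1.001,.1):
    bot.line_to(kn(th),max_speed=.04); print(round(th,2),bot.current_contact_force().round(2))
bot.line_to(kn(1.03),max_speed=.03);print(bot.current_contact_force())
bot.hold(1)
for n in ["scene","wrist"]:
    c=bot.read_camera(n); cv2.imwrite(f"pics/l_{n}.png",c["pixels"])
    if n=="scene": cv2.imwrite("pics/l_sz.png",cv2.resize(c["pixels"][130:300,180:400],None,fx=3.5,fy=3.5))
print(bot.current_clock())
E
```

```text
[0.53784613 0.38054642 0.096038  ]
[ 0.69443973  0.02669581 -0.04882802]
21.511641282889997 [-5.71554735 -0.4818796   3.72994966]
0.1 [-5.58 -0.18  2.33]
0.2 [-5.46 -1.21  3.36]
0.3 [-6.49 -0.07  5.02]
0.4 [-7.25 -0.36  5.85]
0.5 [-6.95  0.33  8.1 ]
0.6 [-7.63  1.42  8.07]
0.7 [-8.67  1.89  8.62]
0.8 [-8.4   3.17  9.32]
0.9 [-9.24  4.66 10.75]
1.0 [-8.04  5.46 10.82]
[-9.65132108  5.73336692 12.51735764]
56.4583
```

View pics/l_sz.png

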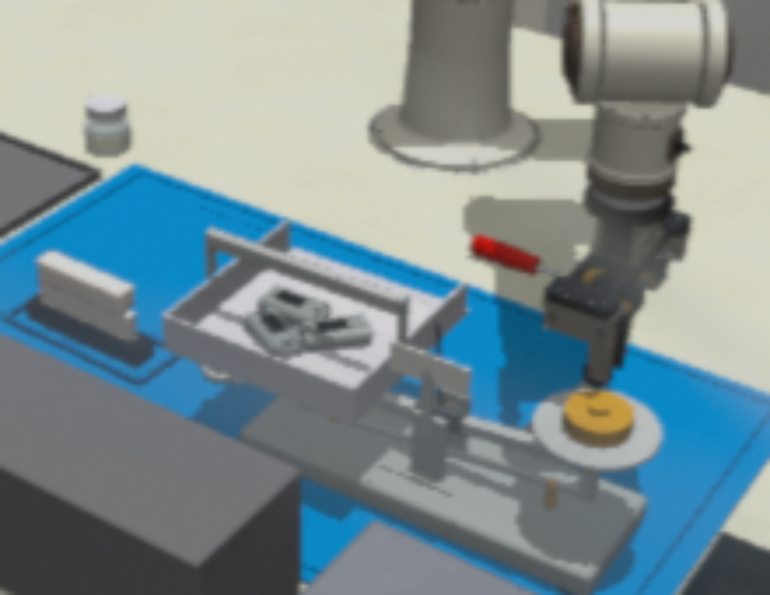

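View pics/l_wrist.png

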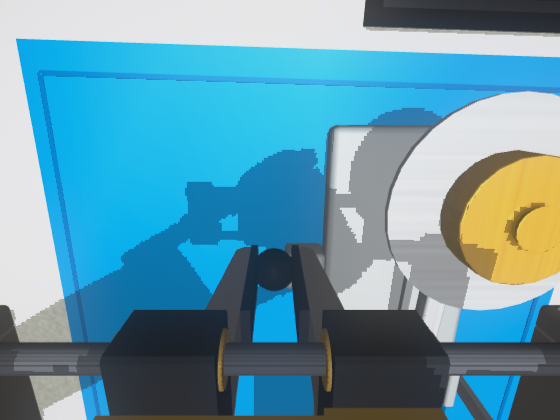

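Run:
```python
from lev import *; from workcell import bot
W=bot.read_camera("wrist");g=W["pixels"]
cv2.imwrite("pics/m_w.png",cv2.resize(g[220:320,200:350],None,fx=5,fy=5))
for z in (.095,.1,.105,.11): print(z,plane(W,274.5,270,z), plane(W,274.5,270-22,z)[1]-plane(W,274.5,270+22,z)[1])
print(kn(1.0,0),bot.current_ee_pos(),bot.current_opening()*92)
```

```text
0.095 [0.53482732 0.45010075 0.095     ] 0.03314006326426788
0.1 [0.53475641 0.45274293 0.1       ] 0.03228616510345128
0.105 [0.53468549 0.45538511 0.105     ] 0.03143226694263479
0.11 [0.53461457 0.45802729 0.11      ] 0.030578368781818188
[0.53532272 0.4619062  0.10896458] [0.5336658  0.46782352 0.09405515] 19.685482181676218
```

View pics/m_w.png

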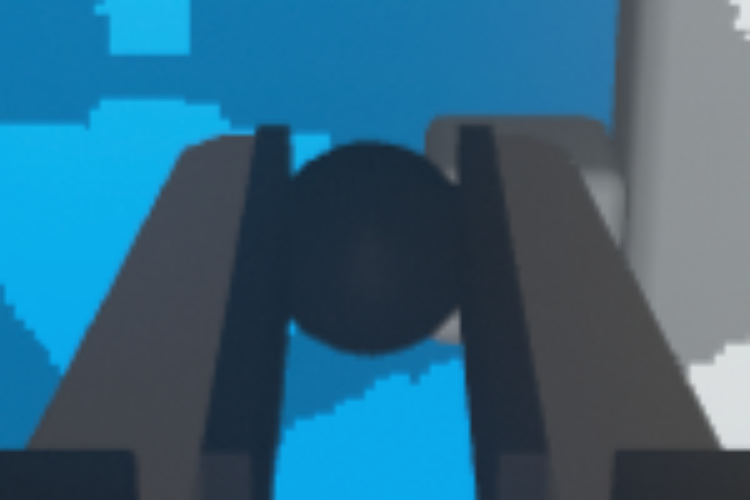

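Run:
```python
from lev import *; from workcell import bot
bot.set_gripper(0.45)
bot.line_to([.5347,.457,.094],max_speed=.05)
bot.line_to([.5347,.457,.087],max_speed=.05)
print(bot.current_contact_force())
W=bot.read_camera("wrist");cv2.imwrite("pics/n_w.png",cv2.resize(W["pixels"][220:320,200:350],None,fx=5,fy=5))
bot.set_gripper(0.0,15)
print(bot.current_opening()*92,bot.current_contact_force())
for d in (.002,.004,.006):
    bot.line_to([.5347,.457+d,.087-d*.6],max_speed=.02);print(bot.current_contact_force())
W=bot.read_camera("wrist");cv2.imwrite("pics/n_w2.png",cv2.resize(W["pixels"][220:320,200:350],None,fx=5,fy=5))
print(bot.current_clock())
```

```text
[ 0.0269931  -0.26842028 -0.10489812]
24.425300471931163 [-4.60028821 -0.13111932  2.60839855]
[-5.49379336 -0.89223774  4.39518348]
[-8.93127476 -7.76232117 10.85065867]
[-10.77709223 -13.42641983  16.80343784]
58.9167
```

View pics/n_w.png

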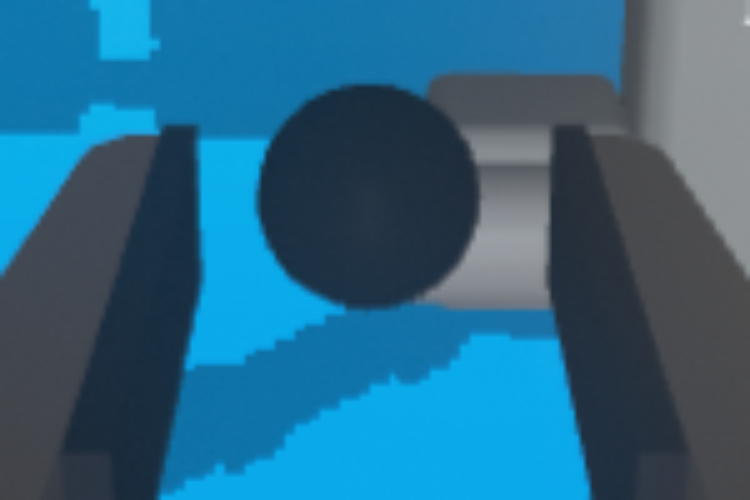

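View pics/n_w2.png

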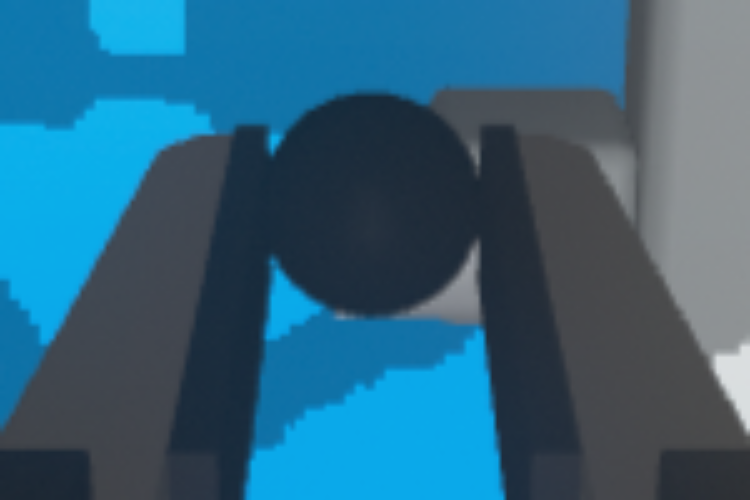

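Run:
```python
import lev
from lev import *; from workcell import bot
lev.H=np.array([.536,.4147,.0345])
S=bot.read_camera("scene");a=cv2.imread("pics/k_scene.png")
def brass(im):
    h=cv2.cvtColor(im,cv2.COLOR_BGR2HSV)[235:275,325:380];m=cv2.inRange(h,(12,120,60),(32,255,255));return np.argwhere(m).mean(0)
print(brass(a),brass(S["pixels"]))
bot.hold(.5)
bot.set_gripper(0.45)
p=kn(1.0,-.021);print(p)
bot.line_to(p,max_speed=.03)
bot.set_gripper(0,25); print(bot.current_opening()*92,bot.current_contact_force().round(2))
for th in np.arange(.9,-.001,-.1):
    bot.line_to(kn(th,-.021),max_speed=.04); print(round(th,2),bot.current_contact_force().round(2))
for th in (-.03,-.06):
    bot.line_to(kn(th,-.021),max_speed=.03);print(th,bot.current_contact_force().round(2))
    if bot.current_contact_force()[1]>7: break
for n in ["scene","wrist"]:
    c=bot.read_camera(n); cv2.imwrite(f"pics/o_{n}.png",c["pixels"])
    if n=="scene": cv2.imwrite("pics/o_sz.png",cv2.resize(c["pixels"][130:300,180:400],None,fx=3.5,fy=3.5)); print(brass(c["pixels"]))
    else: [print(z,plane(c,274.5,270,z)) for z in (.11,.115)]
print(bot.current_clock(),bot.current_opening()*92,bot.current_ee_pos())
```

```text
[16.40449438 25.50561798] [12.43783784 25.68648649]
[0.53462272 0.4591062  0.08596458]
24.43772560535275 [-5.9  -1.39  3.59]
0.9 [-6.52  0.74  1.29]
0.8 [-5.85 -0.09  0.76]
0.7 [-5.6   2.35  2.17]
0.6 [-5.61  2.55  2.79]
0.5 [-6.64  2.36  3.16]
0.4 [-6.76  1.75  4.42]
0.3 [-7.11  1.41  5.63]
0.2 [-9.13 -0.54  7.74]
0.1 [-10.03  -1.38  11.08]
0.0 [-10.9   -2.72  11.2 ]
-0.03 [-11.3   -2.9   12.35]
-0.06 [-11.68  -3.15  14.07]
[16.24712644 25.38505747]
0.11 [0.53694629 0.3657875  0.11      ]
0.115 [0.53688404 0.36847305 0.115     ]
64.8083 24.218186042818026 [0.53602754 0.37314698 0.08969131]
```

View pics/o_sz.png

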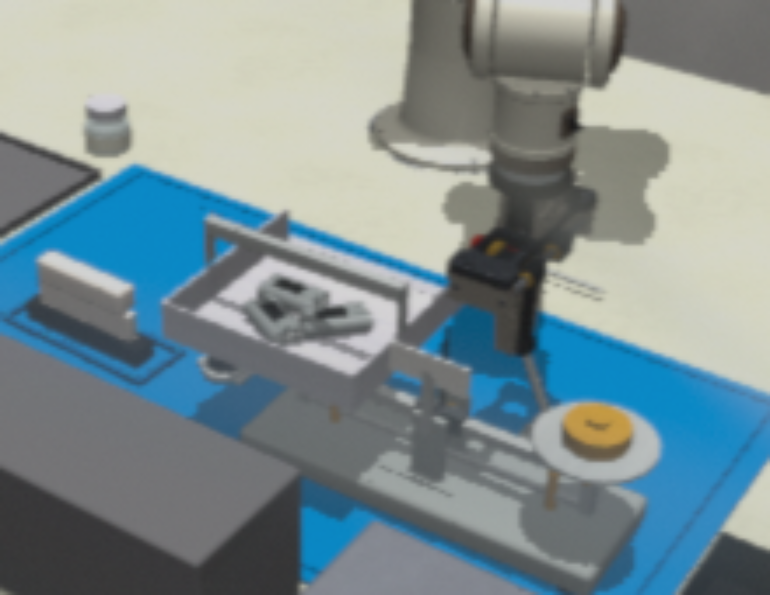

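View pics/o_wrist.png

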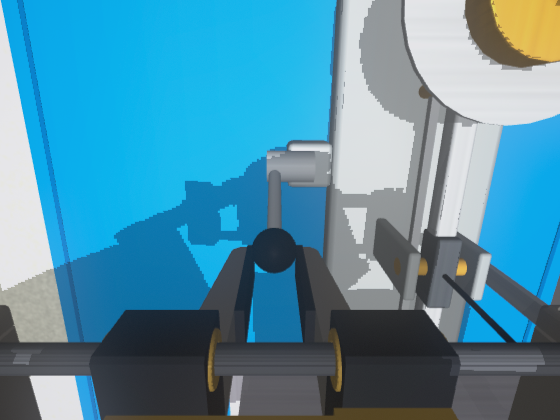

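Run:
```python
from lev import *; from workcell import bot
W=bot.read_camera("wrist")
print(plane(W,274.5,250,.113))
bot.set_gripper(0.45);bot.hold(.3);p=bot.current_ee_pos()
bot.line_to([p[0],p[1],.25],max_speed=.12)
bot.goto([.53,.381,.25],down(.03))
W=bot.read_camera("wrist");S=bot.read_camera("scene")
cv2.imwrite("pics/p_w.png",W["pixels"])
a=cv2.imread("pics/k_wrist.png")
cv2.imwrite("pics/p_cmp.png",np.hstack([cv2.resize(x[100:240,220:340],None,fx=3,fy=3) for x in (a,W["pixels"])]))
a=cv2.imread("pics/k_scene.png")
cv2.imwrite("pics/p_cmps.png",np.hstack([cv2.resize(x[200:280,300:370],None,fx=5,fy=5) for x in (a,S["pixels"])]))
print(bot.current_clock())
```

```text
[0.53653604 0.38049659 0.113     ]
67.4583
```

View pics/p_cmp.png

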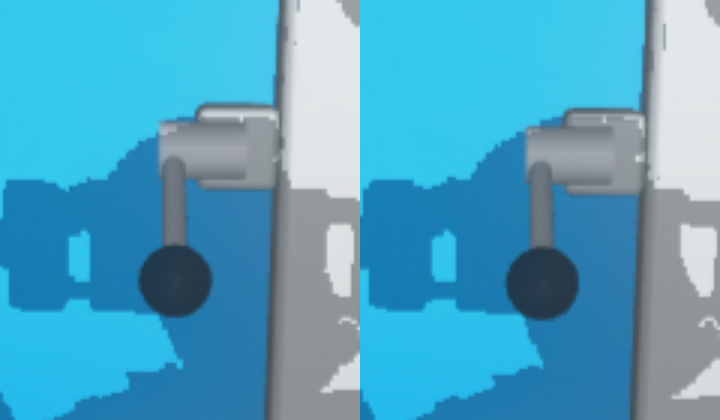

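View pics/p_cmps.png

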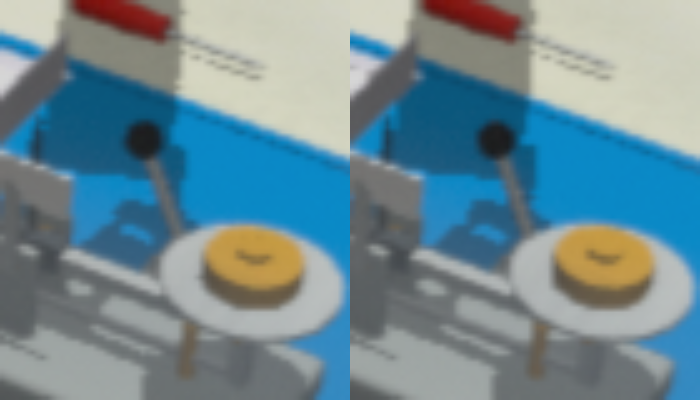

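Run:
```python
from h import *; from workcell import bot
T=bot.read_camera("top");im=T["pixels"]
g=cv2.cvtColor(im,cv2.COLOR_BGR2GRAY);sub=g[140:255,405:515]
print(sub[50,50],sub[3,50],sub[50,5])
m=(sub<115).astype('uint8');n,l,st,ce=cv2.connectedComponentsWithStats(m);i=l[50,50];print(st[i])
r=cv2.minAreaRect(np.argwhere(l==i)[:,::-1].astype(np.float32));b=cv2.boxPoints(r)+[405,140];print(r,b)
q=np.array([plane(T,*p,.014) for p in b]);print(q.round(4),q.mean(0))
cv2.imwrite("pics/q_t.png",cv2.resize(im[100:280,190:520],None,fx=2.4,fy=2.4))
print(bot.current_clock())
```

```text
85 144 94
[   7   13   92   88 7508]
((52.46934127807617, 56.68239974975586), (86.63910675048828, 87.90071105957031), 87.85240936279297) [[411.92650795 155.0402565 ]
 [499.76548004 151.7462883 ]
 [503.01217651 238.32453918]
 [415.17320251 241.61851501]]
[[ 0.6536 -0.2937  0.014 ]
 [ 0.6562 -0.5813  0.014 ]
 [ 0.373  -0.5788  0.014 ]
 [ 0.3701 -0.2933  0.014 ]] [ 0.51324881 -0.43676972  0.014     ]
67.5083
```

View pics/q_t.png

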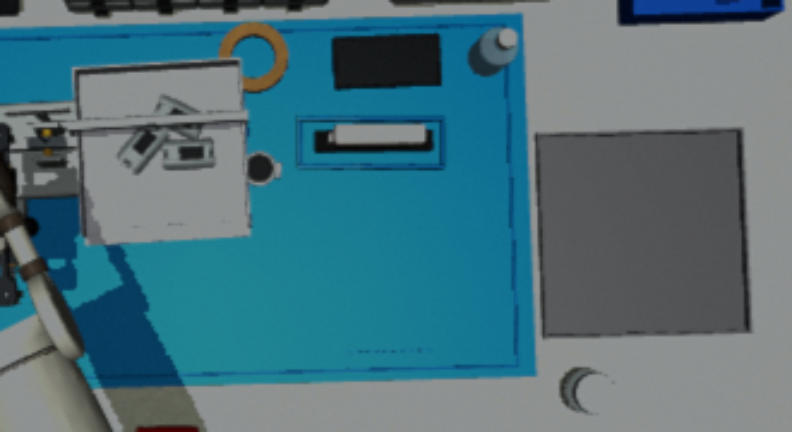

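Run:
```python
from h import *; from workcell import bot
bot.goto([.6515,.210,.30],down(.03))
bot.set_gripper(0.5)
bot.line_to([.6515,.210,.2],max_speed=.12)
bot.line_to([.6515,.210,.1885],max_speed=.05)
print(bot.current_contact_force())
bot.set_gripper(0,60);print(bot.current_opening())
bot.line_to([.6515,.210,.20],max_speed=.03);print(bot.current_contact_force(),bot.current_ft_torque())
bot.line_to([.6515,.210,.29],max_speed=.1)
bot.line_to([.60,-.1,.29],max_speed=.1)
bot.line_to([.543,-.4385,.24],rot=down(0.),max_speed=.1)
bot.line_to([.543,-.4385,.13],max_speed=.1)
for n in ["scene","top","wrist"]:
    c=bot.read_camera(n); cv2.imwrite(f"pics/r_{n}.png",c["pixels"])
print(bot.current_clock(),bot.current_contact_force())
```

```text
[-0.17334902  0.22974897  0.21755495]
0.11797183318104783
[-0.38042138  0.10013637 -7.53197824] [-0.0200864   0.01997157 -0.02136285]
80.55 [ 0.47038117  0.62994157 -6.21963719]
```

View pics/r_scene.png

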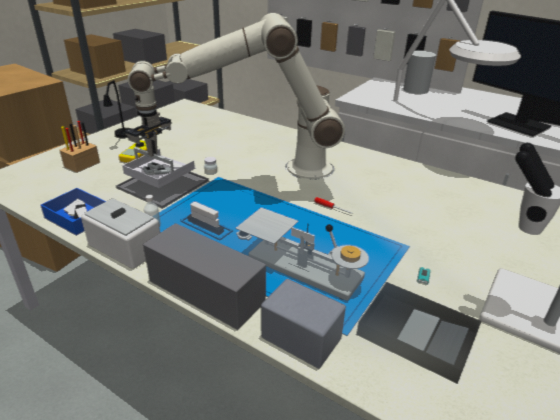

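View pics/r_wrist.png

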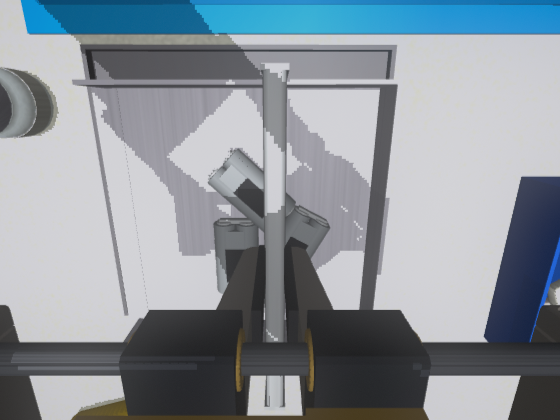

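View pics/r_top.png

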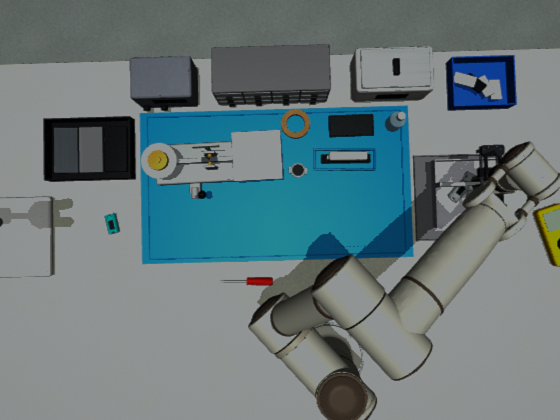

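Run:
```python
from h import *; from workcell import bot
W=bot.read_camera("wrist")
print(plane(W,82,45,.014),plane(W,396,45,.014))
z=.13
for z in [.09,.078]+list(np.arange(.0755,.063,-.0015)):
    bot.line_to([.543,-.4385,z],max_speed=.04)
    f=bot.current_contact_force()
    if z<.077: print(round(z,4),f.round(2))
    if f[2]>-1: break
bot.set_gripper(0.5);bot.hold(.3)
bot.line_to([.543,-.4385,.3],max_speed=.12)
bot.goto([.45,-.1,.4],down(0))
for n in ["scene","top","wrist"]:
    c=bot.read_camera(n); cv2.imwrite(f"pics/s_{n}.png",c["pixels"])
    if n=="top":
        cv2.imwrite("pics/s_tz.png",cv2.resize(c["pixels"][95:275,300:510],None,fx=3.5,fy=3.3))
    if n=="scene": cv2.imwrite("pics/s_sz.png",cv2.resize(c["pixels"][130:300,100:380],None,fx=2.8,fy=2.8))
print(bot.current_clock(),bot.current_contact_force())
```

```text
[ 0.37445941 -0.29826462  0.014     ] [ 0.65160549 -0.29886406  0.014     ]
0.0755 [-0.24 -0.32 -6.26]
0.074 [ 0.47 -0.1  -6.57]
0.0725 [ 0.02  0.5  -7.03]
0.071 [-0.55  1.09 -6.79]
0.0695 [ 0.26  0.22 -7.1 ]
0.068 [-0.09 -0.35 -6.16]
0.0665 [ 0.94 -0.05 -5.94]
0.065 [-2.34  2.24  4.93]
88.8 [-0.20318062  0.36568981 -0.26375541]
```

View pics/s_tz.png

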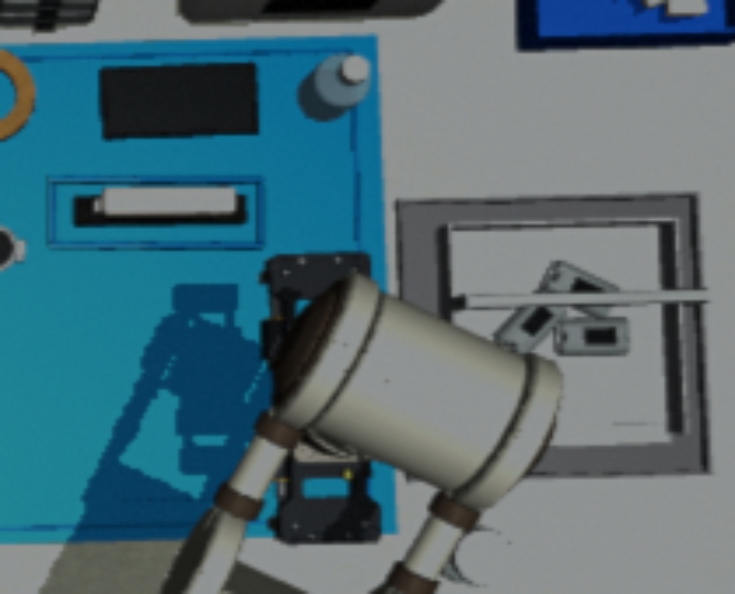

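View pics/s_sz.png

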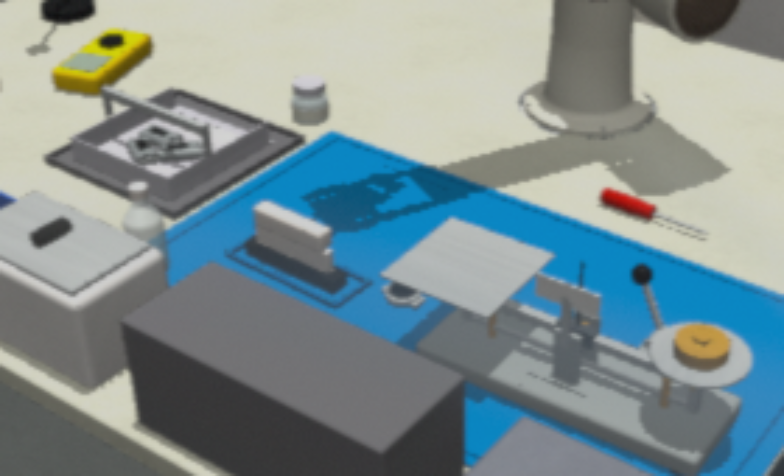

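View pics/s_top.png

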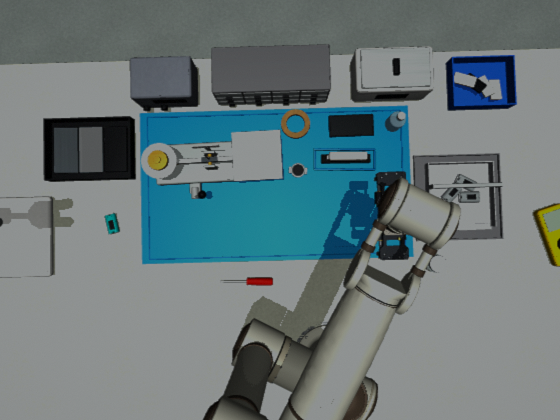

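Run:
```python
from h import *; from workcell import bot
def brass(im):
    h=cv2.cvtColor(im,cv2.COLOR_BGR2HSV)[235:275,325:380];m=cv2.inRange(h,(12,120,60),(32,255,255));return np.argwhere(m).mean(0)
print(brass(cv2.imread("pics/a_scene.png")),brass(cv2.imread("pics/s_scene.png")))
print(bot.current_clock(),bot.job_done())
```

```text
[16.55113636 25.48863636] [16.69942197 25.3699422 ]
the job is handed in; nothing more can be done
88.8 None
```

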